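# Check a pen carrier in at a touch-tag reader, both ends

## Robot

A 7-joint arm with a two-finger parallel gripper is mounted at the origin on the work surface. World frame = base frame: x ahead of the robot, y to its left, z up, the work surface at z = 0. Lengths are in m, angles in rad, forces in N, time in s.
With the tool pointing down it reaches from about 0.425 to 0.925 m from the base axis. Payload 6.8 kg.
Tool frame: the origin (TCP) lies midway between the tips of the shut fingers; the grasp point (between the pads) lies 19 mm behind it; z points along the fingers, x is the direction in which the jaws open and shut, and the axes are right-handed (so a half turn about z gives the same grasp; the last joint's range is limited). The gripper opens to 85 mm and grips with 20 to 120 N. Pads are 22 mm wide; open, the fingers measure 114 mm over their backs; the gripper's body (76 mm by 85 mm) begins 54 mm behind the grasp point. The pads swing forward as they close: fully open they stand 13 mm farther back than shut.
Start: joints at [-1.394, 0.477, 0.022, 1.555, -0.011, 1.109, -0.083], TCP at [0.19, 0.648, 0.231] pointing down, gripper open.
Joint ranges: [-2.96, 2.96], [-0.34, 2.1], [-1.41, 1.46], [0.24, 2.44], [-1.37, 4.51], [0.17, 1.92], [-2.96, 2.96]. Speed limits (rad/s): [2.39, 2.39, 3.14, 3.14, 3.14, 3.14, 3.14].

## Interface

Orientations are given as a unit quaternion [w, x, y, z].
In Python, from station import bot, imaging, nets gives the robot as it stands. The module is installed in compiled form; this text tells all that it offers.
- The arm moves only by the tool apply_moves, never from a script. Its argument "moves" is text: rows parted by semicolons, each of 7 numbers parted by spaces: the gripper command: -1 is fully open, 1 is shut, values between are in proportion, then the shift along the tool's x, y, z normalised to -1 to 1, where 1 is 120 mm, then the turn, a rotation vector about the tool's x, y, z normalised to -1 to 1, where 1 is 4 degrees. In form: hand dx dy dz rx ry rz; .... A call has 1 to 12 rows; each row shifts and turns the commanded pose from where the row before left it, along the tool's axes as they then stand; what a row does not reach is not made up. A row lasts 1/12 s, in which the tool goes at most 41.7 mm and 7.16 degrees, less where a joint would pass 70% of its speed; a pose out of reach is approached as far as the arm can. A call with a number of a shift or a turn outside -1 to 1 is refused whole. A call with a gripper value outside its range is refused whole. The fingers move at their own pace and stop on an object; "force" is the grip in N (left out, the last holds). Time passes only in rows, so rows that do not move let the fingers close. It gives the time, the measured TCP pose, the force and the opening at its end, in the units of the state.
- bot.get_obs(): the state, without advancing time (a new reading comes with each control period).
- imaging.read_camera(name): name is "side" or "top"; returns a dict with "image" (400x640x3 uint8, red, green, blue), "fx", "fy", "cx", "cy" (pixels), "view" (4x4, takes a point from world to camera coordinates). Camera axes: x right, y down, z forward; pixel columns grow to the right and rows downward; lengths in m; the calibration is good to about 2 mm. A picture is of the moment at which its call begins. There is no depth.
- bot.hand_in(): hands the job in, once; it reports no verdict.
Trained networks look in a picture, given as the dict that the camera call returned (one of the last four; its "shot" number tells which), for a name from the list of things; names that differ only in an ending like _2 or _b are one class to them, and where a whole thing is asked for, a point or a joint stands for the part that bears it (a point fixed in the world has none). Each returns a list of dicts, best first, with "score" (0 to 1); they miss things now and then, are a little off and sometimes report something else, mostly with a low value. They report only what shows in the picture. A call takes as long as a camera call. They do not tell look-alikes from the thing itself.
- nets.spot_in(picture, name): "rect" ([left, top, right, bottom] in pixels, round what is visible of it).
- nets.outline_of(picture, name): "region" (400x640 bool, what is visible of it) and "rect" ([left, top, right, bottom] in pixels, round what is visible of it).
- nets.spot_point(picture, name): "location" ([column, row] in pixels: a listed point, or the origin of a listed thing).
The state is a dict: "t": time; "q": joint angles; "joint_vel": joint speeds; "joint_torque": joint torques, N m; "eef_pos": TCP position; "tool_rot": TCP orientation; "contact_force": force on the tool from outside, world axes, zero at the start; "torque": the same for the moment, N m; "gripper_width": opening from 0.0 (shut) to 1.0 (fully open).
Only numpy, scipy, OpenCV 4.12 (cv2) and the standard library are available. Lean on these libraries where they do the work, as an engineer would, in place of code of your own. Each camera call takes 0.05 s, during which the arm holds its last target.

## Task

Check the white pen carrier in: keep it upright on its base and press its blue end squarely against the middle of the reader's sprung steel bar, until the bar is pushed nearly all the way in for half a second, then turn the carrier round and press its orange end in the same way. Leave the carrier standing there square in the middle of the bay with its orange end at the bar (touching it or within a centimetre), and only then push the yellow knob beside the bay fully home. Do not knock or shift the other things on the table.

Things in the scene. Friction and masses are not known exactly. Their poses are not given: they have to be found in the camera images.
- carrier: the pen carrier: a white block 90 long (x) x 40 wide (y) x 44 high (z) mm, about 250 g, loose on the table, with three green caps (13 mm across, 12 mm tall) along the middle of its top at x = -22, 0, 22 mm. One end is blue (+x), the other orange (-x). Origin: centre of its underside; z up. Its blue end starts roughly towards the reader, up to 1 rad askew
- blue_end (a point): centre of the carrier's blue end face, 45 mm along its +x, 22 mm up
- orange_end (a point): centre of the carrier's orange end face, 45 mm along its -x, 22 mm up
- reader: the touch-tag reader, fixed to the table, at the right, its bay facing left. Origin: on the table below the middle of the resting bar's front face; +x points into the housing (the pressing direction), y left, z up. The bay is a flat marked area of the table before the bar (x -135 to 25 mm, y +-55 mm), open at the sides, under the lamp bar
- lamp_bar (a point): middle of the underside of the black lamp bar over the bay, at reader x = -66 mm, 140 mm up. It is 28 mm deep (x), 200 mm wide (y), 22 mm high, on two 12 mm rods at y = +-85 mm that run back to the housing. An upright gripper does not fit under or behind it: lean the tool's body back towards reader -x, about 40 degrees from vertical
- housing (a point): middle of the top front edge of the reader's white housing: x 26 to 146 mm, y +-100 mm in the reader's frame, 120 mm high. On its robot side the grey wing that carries the knob: y -100 to -215 mm, 95 mm high, same front
- bar (a joint): travel of the sprung steel touch bar along the reader's +x: 0 at rest, 0.008 m fully in; about 2 N to start it, 5.5 N fully in; it springs back
- bar_face (a point): middle of the bar's front face, 24 mm above the table; the face is 70 mm wide (y), 30 mm high and moves with the bar
- slide_knob (a joint): how far the yellow knob stands out from home: 0 fully home, at most 0.032 m; it starts 0.018 to 0.032 out, moves along the reader's x, takes about 3 N to push and stays where it is left
- knob_face (a point): centre of the front face (reader -x) of the yellow knob, 28 mm across, 16 mm thick, 60 mm above the table, at reader y = -165 mm (robot side) from the bar's middle, on a thin shaft; at home this face is at reader x = -15 mm. Push it with closed fingertips, upright or leaning, against this face, towards the reader's +x
- jar: bystander: small lidded jar, 50 mm across, 70 mm high, beside the reader; origin at the centre of its underside
- loose_pen: bystander: white pen with a green cap lying down, 115 mm long, 16 mm thick; origin at the centre of its underside
- beaker: bystander: white cup, 72 mm across, 85 mm high; origin at the centre of its underside
- label_box: bystander: cardboard box 90 x 65 x 40 mm; origin at the centre of its underside
- dish: bystander: steel bowl, 100 mm across, 30 mm high; origin at the centre of its underside
Things that resemble listed ones, but are neither listed nor needed, are in the scene too. What is shaped like the carrier but turquoise is not meant.

How it is judged:
By the outcome, as a careful person would: the job done as asked, in the order asked, and still so for the second after the job is handed in, with the robot touching nothing.
It also fails if it takes over 72 s, if anything falls off the work surface, if the arm or the gripper's body presses on something with over 40 N, if the wrist force passes 120 N, or if a joint passes its speed limit or range.

## Working session

There is one attempt and no reset: what is moved stays moved. The work goes in short steps, Python scripts to look and compute and a tool call to move; the robot and the scene stay as the last step left them, time stands still between calls to the robot, and variables do not carry over. Pictures are saved under pics/ and viewed, and the job is handed in when it is done.

Besides the shell and the picture viewer there is one more tool, called after "Emit:" in YAML: its name, and indented under it one key for each argument. apply_moves: Moves the arm, as the interface text tells. Scaled input: -1 to 1 covers 120 mm each way for a shift and 4 degrees each way for a turn. Its arguments: {"type":"object","properties":{"moves":{"type":"string"},"force":{"type":"number"}},"required":["moves"]}

```bash
ls; mkdir -p pics; python3 - <<'E'
from station import bot, imaging, nets
import cv2, numpy as np
o=bot.get_obs(); print({k:np.round(v,3).tolist() for k,v in o.items()})
for n in ["side","top"]:
    p=imaging.read_camera(n); print(n,p["fx"],p["fy"],p["cx"],p["cy"],np.round(p["view"],4).tolist(),p["shot"])
    cv2.imwrite(f"pics/{n}0.png",cv2.cvtColor(p["image"],cv2.COLOR_RGB2BGR))
    for k in ["carrier","blue_end","orange_end","reader","lamp_bar","housing","bar_face","knob_face","jar","loose_pen","beaker","label_box","dish"]:
        r=nets.spot_point(p,k); print(k,[(np.round(x["location"]).tolist(),round(x["score"],2)) for x in r[:3]])
E
```

```text
pics
{'t': 0.0, 'q': [-1.394, 0.478, 0.022, 1.556, -0.011, 1.109, -0.083], 'joint_vel': [0.0, -0.0, -0.0, 0.001, 0.001, 0.0, 0.002], 'joint_torque': [-0.0, -59.647, 1.608, -28.12, 0.013, 0.009, -0.0], 'eef_pos': [0.19, 0.647, 0.23], 'tool_rot': [0.001, 0.8, 0.6, -0.001], 'contact_force': [-0.458, 0.38, -0.647], 'torque': [-0.043, -0.018, 0.084], 'gripper_width': 0.999}
side 419.6147102584557 419.6147102584557 313.2946605910776 205.33827963027517 [[0.9118, -0.4105, 0.0001, -0.4842], [-0.3118, -0.6926, -0.6505, 0.3383], [0.2671, 0.5931, -0.7595, 0.8211], [0.0, 0.0, 0.0, 1.0]] 1
carrier [([239.0, 215.0], 0.96), ([298.0, 204.0], 0.82), ([252.0, 316.0], 0.63)]
blue_end [([241.0, 222.0], 0.93), ([264.0, 296.0], 0.77), ([306.0, 209.0], 0.66)]
orange_end [([288.0, 187.0], 0.95), ([224.0, 263.0], 0.89), ([237.0, 325.0], 0.85)]
reader [([384.0, 335.0], 0.83)]
lamp_bar [([366.0, 275.0], 0.92), ([399.0, 312.0], 0.2)]
housing [([400.0, 315.0], 0.6)]
bar_face [([387.0, 328.0], 0.5)]
knob_face [([310.0, 358.0], 0.59)]
jar [([428.0, 300.0], 0.48)]
loose_pen [([431.0, 301.0], 0.67), ([366.0, 225.0], 
[... 258 characters left out ...]
03, 0.0129, -0.9981, 1.2403], [0.0, 0.0, 0.0, 1.0]] 2
carrier [([308.0, 268.0], 0.91), ([376.0, 276.0], 0.67), ([277.0, 193.0], 0.66)]
blue_end [([305.0, 248.0], 0.9), ([368.0, 262.0], 0.88), ([274.0, 255.0], 0.82)]
orange_end [([258.0, 193.0], 0.97), ([243.0, 241.0], 0.96), ([387.0, 296.0], 0.78)]
reader [([431.0, 185.0], 0.68)]
lamp_bar [([421.0, 186.0], 0.63)]
housing [([458.0, 176.0], 0.69), ([426.0, 127.0], 0.47)]
bar_face [([437.0, 181.0], 0.48)]
knob_face [([442.0, 254.0], 0.58)]
jar [([241.0, 134.0], 0.69), ([424.0, 126.0], 0.59)]
loose_pen [([330.0, 138.0], 0.58)]
beaker [([243.0, 131.0], 0.95), ([458.0, 178.0], 0.25)]
label_box [([194.0, 198.0], 0.62)]
dish [([195.0, 276.0], 0.55)]
```

View pics/side0.png

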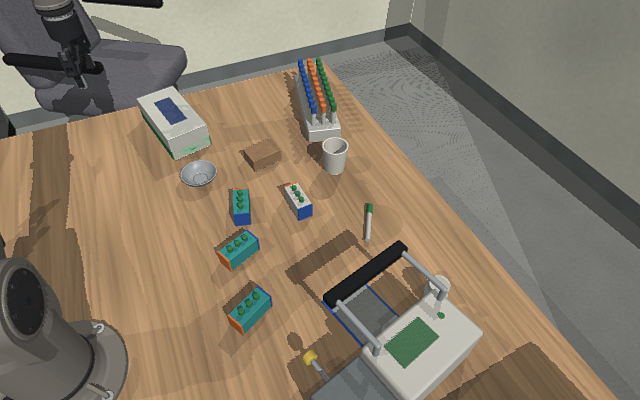

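View pics/top0.png

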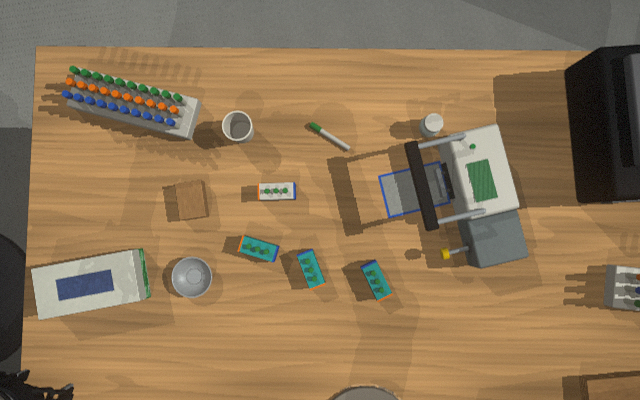

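```bash
python3 - <<'E'
import cv2
a=cv2.imread("pics/top0.png")[160:330,220:490]; cv2.imwrite("pics/top0c.png",cv2.resize(a,None,fx=2.96,fy=2.96,interpolation=cv2.INTER_CUBIC))
a=cv2.imread("pics/side0.png")[160:385,190:470]; cv2.imwrite("pics/side0c.png",cv2.resize(a,None,fx=2.6,fy=2.6,interpolation=cv2.INTER_CUBIC))
E
```

```text
(no output)
```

View pics/top0c.png

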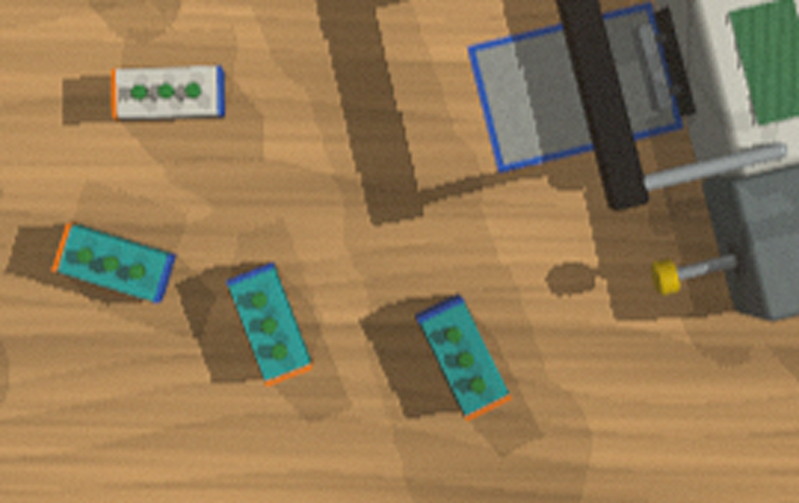

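View pics/side0c.png

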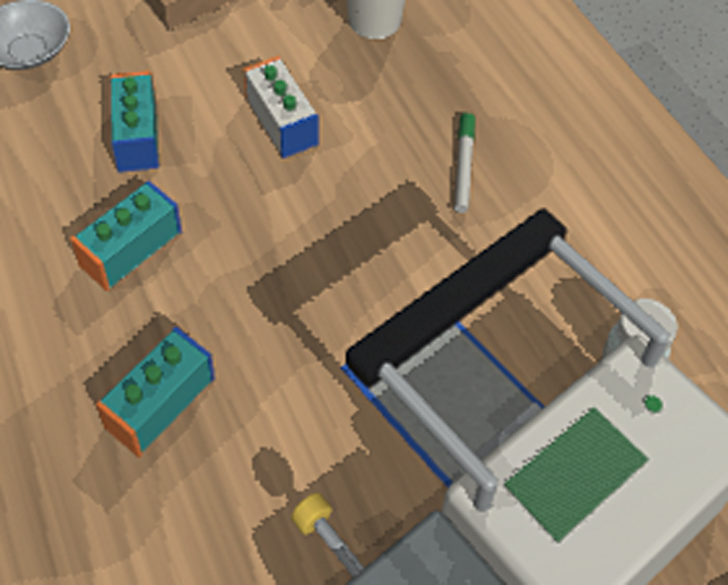

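The white block at top-view px (277,191) and side-view px (298,201) is the carrier, with its blue end to the right. Three turquoise look-alikes, at top px (259,249), (311,268) and (376,279), must be ignored. The bay outline is at about (380–450, 161–217), the knob at (446,254), the lamp bar at (421,186), the loose pen at (329,137) and the jar at (432,124).

Next I'll fit the poses.

```bash
cat > H.py <<'E'
import numpy as np, cv2
from scipy.optimize import least_squares
from scipy.spatial.transform import Rotation as R
def proj(p,P):
    P=np.atleast_2d(P); c=(p["view"]@np.c_[P,np.ones(len(P))].T).T[:,:3]
    return np.c_[p["fx"]*c[:,0]/c[:,2]+p["cx"],p["fy"]*c[:,1]/c[:,2]+p["cy"]]
def ray(p,uv,z):
    Rm=p["view"][:3,:3];t=p["view"][:3,3];o=-Rm.T@t
    d=Rm.T@np.array([(uv[0]-p["cx"])/p["fx"],(uv[1]-p["cy"])/p["fy"],1.]);return o+d*(z-o[2])/d[2]
def W(pose,P):
    P=np.atleast_2d(np.array(P,float));x,y,a=pose;c,s=np.cos(a),np.sin(a)
    return np.c_[x+c*P[:,0]-s*P[:,1],y+s*P[:,0]+c*P[:,1],P[:,2]]
def fit(obs,x0):  # obs: list of (pic,localpts,pixels)
    f=lambda v:np.concatenate([(proj(p,W(v,L))-np.array(u)).ravel() for p,L,u in obs])
    r=least_squares(f,x0,loss="soft_l1"); return r.x,r.fun.reshape(-1,2)
def save(p,name,box=None,s=1,pts=None):
    im=cv2.cvtColor(p["image"],cv2.COLOR_RGB2BGR)
    if box is None: box=(0,0,640,400)
    im=cv2.resize(im[box[1]:box[3],box[0]:box[2]],None,fx=s,fy=s,interpolation=cv2.INTER_CUBIC)
    if pts is not None:
        for q in np.atleast_2d(pts):
            c=((q+.5-np.array(box[:2]))*s-.5); cv2.circle(im,tuple(int(round(v)) for v in c),2,(255,0,255),-1)
    cv2.imwrite("pics/"+name+".png",im)
READER=[[-.135,.055,0],[-.135,-.055,0],[.025,.055,0],[.025,-.055,0]]
E
python3 - <<'E'
from H import *
from station import imaging
t=imaging.read_camera("top"); s=imaging.read_camera("side")
import pickle; pickle.dump((t,s),open("p0.pkl","wb"))
k=1/2.96; px=lambda a:[(220+u*k,160+v*k) for u,v in a]
bay=px([(472,47),(501,170),(651,4),(681,127)])
r,e=fit([(t,READER,bay)],[.6,-.05,-1.5]); print("reader",r,e)
C=[[-.045,.02,.044],[.045,.02,.044],[.045,-.02,.044],[-.045,-.02,.044]]
car=px([(112,68),(221,66),(222,118),(114,120)])
k=1/2.6; px2=lambda a:[(190+u*k,160+v*k) for u,v in a]
c,e=fit([(t,C,car)],[.6,.1,-1.5]);print("carrier",c,e)
c,e=fit([(t,C,car),(s,[C[1],C[2],[.045,-.02,0],[.045,.02,0]],px2([(317,115),(276,125),(284,157),(319,145)]))],[.6,.1,-1.5]);print("carrier",c,e)
chk=[[-.08,.1,.14],[-.08,-.1,.14],[-.052,.1,.162],[-.052,-.1,.162],[.026,-.1,.12],[.026,-.1,.095],[.026,-.215,.095],[.026,.1,.12],[-.047,-.165,.06],[-.015,-.165,.06],[0,.035,.039],[0,-.035,.039]]
caps=[[x,0,.056] for x in(-.022,0,.022)]
save(t,"top1",(220,110,540,330),2.5,np.r_[proj(t,W(r,chk+READER)),proj(t,W(c,C+caps))])
save(s,"side1",(190,140,510,400),2.3,np.r_[proj(s,W(r,chk+READER)),proj(s,W(c,C+caps))])
E
```

```text
reader [ 0.60882133 -0.17132269 -1.32439882] [[-1.34457421 -0.46803634]
 [-0.51622418  0.89980505]
 [ 0.5131687  -0.85893145]
 [ 1.33301617  0.41753598]]
carrier [ 0.58360259  0.22205641 -1.53821707] [[-0.10749554  0.57374649]
 [ 0.32851374  0.43830912]
 [ 0.29185363 -0.56679776]
 [-0.55553841 -0.44297141]]
carrier [ 0.58464018  0.2221596  -1.52912368] [[-0.21421602  0.31568189]
 [ 0.21278543 -0.15806488]
 [ 0.32685532 -1.16948555]
 [-0.51172795 -0.7060083 ]
 [-0.30339084  0.0394211 ]
 [ 1.06955106  1.65511691]
 [-1.51020798  0.36262856]
 [-1.02268656 -0.43419918]]
```

View pics/top1.png

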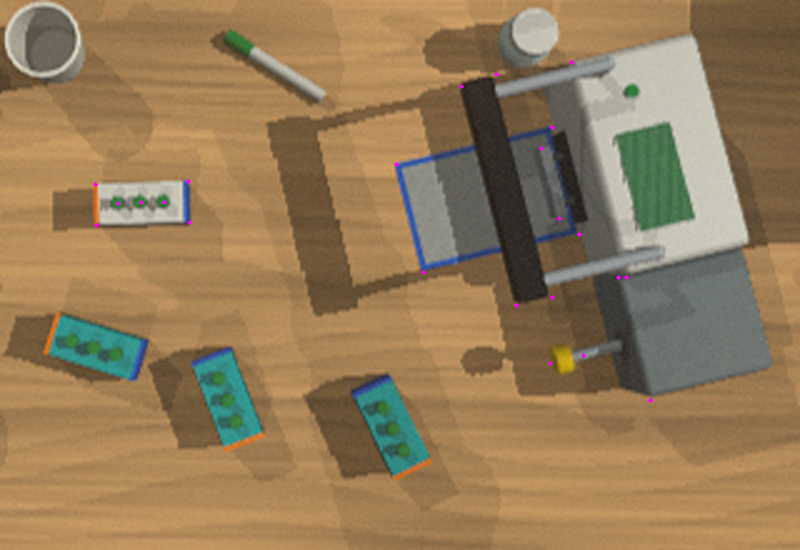

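View pics/side1.png

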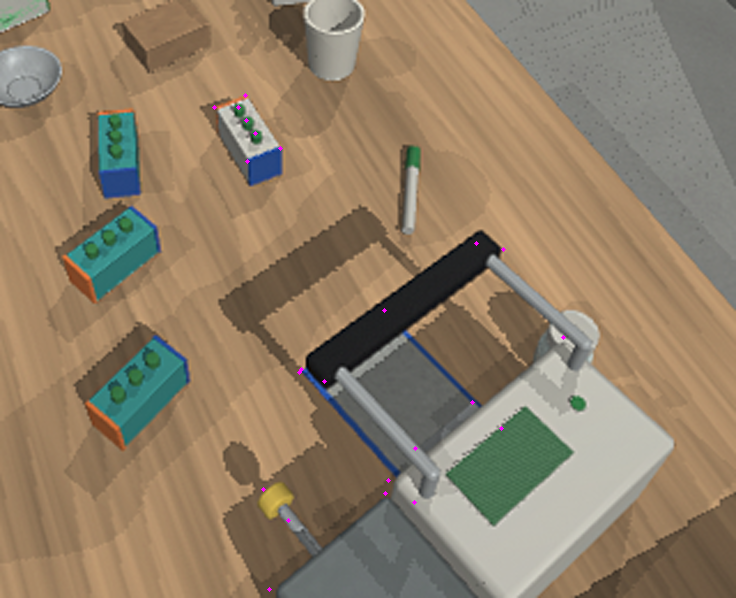

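```bash
python3 - <<'E'
from H import *
import pickle; t,s=pickle.load(open("p0.pkl","rb"))
f=lambda a,o,k:[((u+.5)/k-.5+o[0],(v+.5)/k-.5+o[1]) for u,v in a]
T=f([(398,164),(425,271),(461,87),(517,305),(493,78),(549,295),(543,147),(560,217)],(220,110),2.5)
L=[READER[0],READER[1],[-.08,.1,.14],[-.08,-.1,.14],[-.052,.1,.162],[-.052,-.1,.162],[0,.035,.039],[0,-.035,.039]]
r,e=fit([(t,L,T)],[.6,-.17,-1.32]);print(r,"\n",e.round(1))
# lines in side: lamp bar ends
S=f([(480,232),(308,357),(501,246),(324,384)],(190,140),2.3)
L2=[[-.08,.1,.162],[-.08,-.1,.162],[-.052,.1,.14],[-.08,-.1,.14]]
r2,e=fit([(t,L,T),(s,L2[:2]+L2[3:],S[:2]+S[3:])],r);print(r2,"\n",e.round(1))
save(s,"side2",(330,250,430,350),7,proj(s,W(r2,READER+L+L2)))
save(t,"top2",(370,120,490,270),5,proj(t,W(r2,READER+L)))
print(W(r2,[[-.25,0,0],[-.015,-.165,0]]))
E
```

```text
[ 0.60938854 -0.17186317 -1.31827706] 
 [[-0.6  0.2]
 [-0.5  0.3]
 [-0.2 -0.4]
 [ 0.  -0.2]
 [ 1.  -1.5]
 [ 1.8  0.8]
 [-0.7  0.2]
 [-0.1  0.2]]
[ 0.61040341 -0.17272916 -1.31172942] 
 [[-0.3  0.2]
 [ 0.1  0.2]
 [ 0.  -0.6]
 [ 0.8 -0.5]
 [ 1.2 -1.7]
 [ 2.6  0.4]
 [-0.4 -0.2]
 [ 0.3 -0.2]
 [ 0.1 -1.7]
 [-1.9  0.6]
 [-9.  -5.3]]
[[ 0.54635873  0.0689282   0.        ]
 [ 0.44706687 -0.2004992   0.        ]]
```

View pics/side2.png

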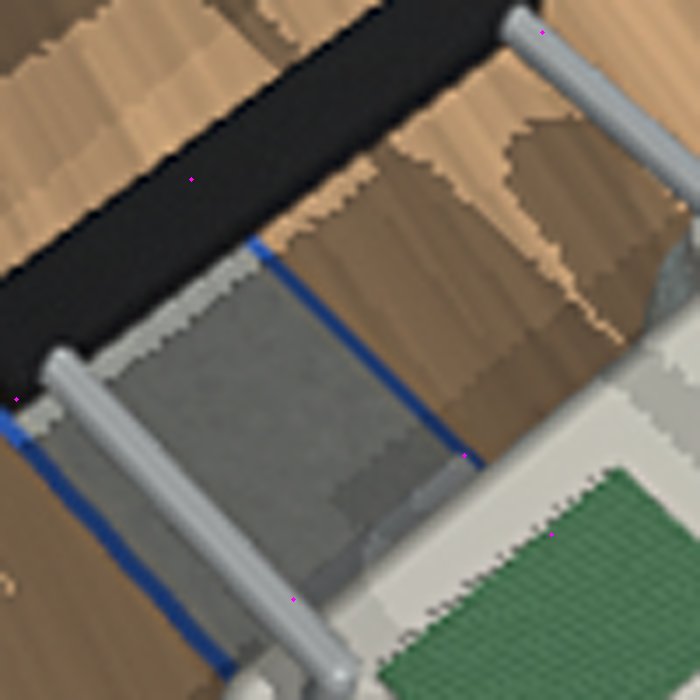

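View pics/top2.png

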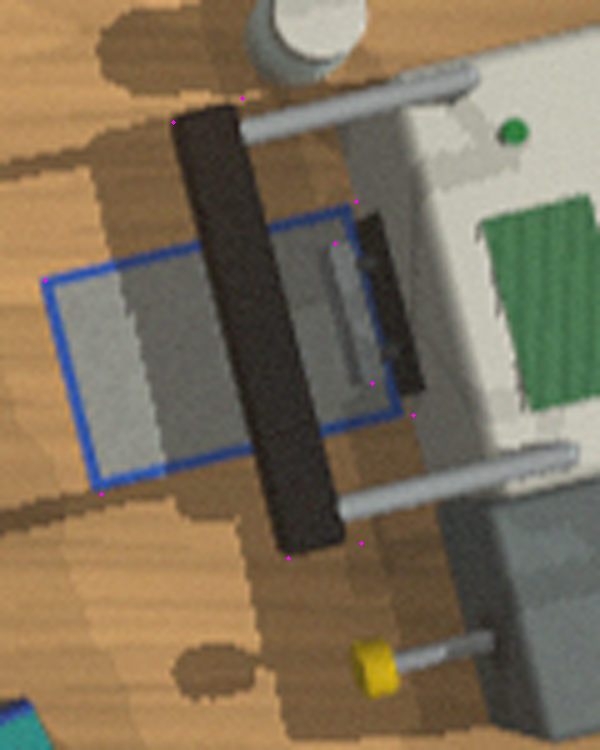

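```bash
cat >> H.py <<'E'
RD=np.array([.6092,-.1718,-1.318]); 
def toolR(yaw,lean,flip=False):
    """tool z = horizontal dir yaw *sin(lean) - up*cos(lean); tool x = left of yaw"""
    c,s=np.cos(yaw),np.sin(yaw); f=np.array([c,s,0]);l=np.array([-s,c,0])
    z=f*np.sin(lean)-np.array([0,0,1])*np.cos(lean); x=-l if flip else l
    return np.c_[x,np.cross(z,x),z]
def graspTCP(pose,gx,gz,yaw,lean,back=0):
    g=W(pose,[[gx,0,gz]])[0]; return g+toolR(yaw,lean)[:,2]*(.019-back)
def obsR(o):
    w,x,y,z=o["tool_rot"]; return R.from_quat([x,y,z,w]).as_matrix()
def plan(o,p,Rt,shift_first=True):
    R0=obsR(o); d=np.array(p)-o["eef_pos"]
    rv=np.degrees(R.from_matrix(R0.T@Rt).as_rotvec())
    print("turn units",np.round(rv/4,2),"rows>=",np.ceil(np.abs(rv/4).max()),"deg",np.linalg.norm(rv).round(1))
    print("shift units in",("current" if shift_first else "target"),"axes",np.round((R0 if shift_first else Rt).T@d/.12,3),"mm",np.round(d*1000,1),"rows>=",np.ceil(np.linalg.norm(d)/.036))
def show(o):
    Rm=obsR(o); print("t",round(o["t"],2),"p",np.round(o["eef_pos"],4),"z",np.round(Rm[:,2],3),"x",np.round(Rm[:,0],3),"F",np.round(o["contact_force"],1),"w",round(o["gripper_width"],3),"q",np.round(o["q"],2))
    f=Rm[:,2]; print("yaw of x",np.degrees(np.arctan2(Rm[1,0],Rm[0,0])).round(2),"lean",np.degrees(np.arccos(-f[2])).round(2))
    L=(np.array(o["eef_pos"])[:2]-RD[:2])@np.array([[np.cos(RD[2]),-np.sin(RD[2])],[np.sin(RD[2]),np.cos(RD[2])]]); print("TCP in reader",np.round(L*1000,1), "z",np.round(o["eef_pos"][2]*1000,1))
E
python3 - <<'E'
from H import *
from station import bot
o=bot.get_obs(); show(o)
C=[.5842,.2221,-1.533]; L=np.radians(42)
p=graspTCP(C,-.018,.030,C[2],L,.12); print(p)
plan(o,p,toolR(C[2],L)); plan(o,p,toolR(C[2],L,True))
E
```

```text
t 1.5 p [0.1896 0.6478 0.2313] z [-0.  0. -1.] x [0.281 0.96  0.   ] F [ 0.6 -0.6 -0.3] w 1.007 q [-1.39  0.48  0.02  1.56 -0.01  1.11 -0.08]
yaw of x 73.68 lean 0.0
TCP in reader [-898.5 -201.2] z 231.3
[0.58096608 0.30762107 0.10505763]
turn units [-9.08 -6.54 17.03] rows>= 18.0 deg 81.5
shift units in current axes [-1.805  3.926  1.052] mm [ 391.3 -340.2 -126.3] rows>= 15.0
turn units [  7.11  -9.88 -25.74] rows>= 26.0 deg 113.9
shift units in current axes [-1.805  3.926  1.052] mm [ 391.3 -340.2 -126.3] rows>= 15.0
```

Emit:
apply_moves:
  moves: "-1 -.1 .2 0 0 0 0;-1 -.12 .26 0 0 0 0;-1 -.12 .26 0 0 0 0;-1 -.12 .26 0 0 0 0;-1 -.12 .26 0 0 0 0;-1 -.12 .26 0 0 0 0;-1 -.12 .26 0 0 0 0;-1 -.12 .26 0 0 0 0;-1 -.12 .26 0 0 0 0;-1 -.12 .26 0 0 0 0;-1 -.12 .26 0 0 0 0;-1 -.12 .26 0 0 0 0"

```text
t: 2.5
eef_pos: [0.4953, 0.3799, 0.2315]
tool_rot: [-0.0, 0.8, 0.6, 0.0]
contact_force: [0.2, 0.1, -0.9]
gripper_width: 0.998
```

Emit:
apply_moves:
  moves: "-1 -.12 .26 0 0 0 0;-1 -.12 .26 0 0 0 0;-1 -.12 .26 0 0 0 0;-1 -.05 .1 0 0 0 0;-1 0 0 0 -.5 -.36 .94;-1 0 0 0 -.5 -.36 .94;-1 0 0 0 -.5 -.36 .94;-1 0 0 0 -.5 -.36 .94;-1 0 0 0 -.5 -.36 .94;-1 0 0 0 -.5 -.36 .94;-1 0 0 0 -.5 -.36 .94;-1 0 0 0 -.5 -.36 .94"

```text
t: 3.5
eef_pos: [0.5813, 0.3049, 0.2315]
tool_rot: [0.17, 0.916, 0.362, 0.004]
contact_force: [0.4, 0.4, -0.3]
gripper_width: 1.0
```

Emit:
apply_moves:
  moves: "-1 0 0 0 -.5 -.36 .94;-1 0 0 0 -.5 -.36 .94;-1 0 0 0 -.5 -.36 .94;-1 0 0 0 -.5 -.36 .94;-1 0 0 0 -.5 -.36 .94;-1 0 0 0 -.5 -.36 .94;-1 0 0 0 -.5 -.36 .94;-1 0 0 0 -.5 -.36 .94;-1 0 0 0 -.5 -.36 .94;-1 0 0 0 -.5 -.36 .94;-1 0 0 0 0 0 0"

```text
t: 4.42
eef_pos: [0.581, 0.306, 0.2293]
tool_rot: [0.357, 0.934, 0.022, 0.006]
contact_force: [-1.1, 0.6, -1.1]
gripper_width: 1.001
```

```bash
python3 - <<'E'
from H import *
from station import bot
o=bot.get_obs(); show(o)
C=[.5842,.2221,-1.533]; L=np.radians(42)
p=graspTCP(C,-.018,.030,C[2],L,.12); print(p)
plan(o,p,toolR(C[2],L))
E
```

```text
t 4.42 p [0.581  0.306  0.2293] z [ 0.028 -0.666 -0.745] x [ 0.999  0.046 -0.004] F [-1.1  0.6 -1.1] w 1.001 q [-1.17  0.79  0.61  1.38  0.17  1.51 -0.62]
yaw of x 2.63 lean 41.8
TCP in reader [-469.7   92.2] z 229.3
[0.58096608 0.30762107 0.10505763]
turn units [-0.05 -0.04  0.12] rows>= 1.0 deg 0.6
shift units in current axes [ 0.004 -0.7    0.763] mm [  -0.     1.6 -124.2] rows>= 4.0
```

Emit:
apply_moves:
  moves: "-1 0 -.14 .15 -.05 -.04 .12;-1 0 -.14 .15 0 0 0;-1 0 -.14 .15 0 0 0;-1 0 -.14 .16 0 0 0;-1 0 -.14 .15 0 0 0;-1 0 0 0 0 0 0;-1 0 0 0 0 0 0"

```text
t: 5.0
eef_pos: [0.5809, 0.3058, 0.1068]
tool_rot: [0.358, 0.934, 0.019, 0.006]
contact_force: [-0.0, -0.2, 0.8]
gripper_width: 1.0
```

```bash
python3 - <<'E'
from H import *
from station import bot,imaging
o=bot.get_obs(); show(o)
C=[.5842,.2221,-1.533]; L=np.radians(42)
plan(o,graspTCP(C,-.018,.030,C[2],L,.0),toolR(C[2],L))
t=imaging.read_camera("top");s=imaging.read_camera("side")
cp=[[x,y,.044] for x in(-.045,.045) for y in(-.02,.02)]
save(t,"top3",(220,120,380,260),4,proj(t,W(C,cp)));save(s,"side3",(200,100,360,260),4,proj(s,W(C,cp)))
E
```

```text
t 5.0 p [0.5809 0.3058 0.1068] z [ 0.025 -0.668 -0.744] x [ 0.999  0.039 -0.002] F [-0.  -0.2  0.8] w 1.0 q [-1.15  0.93  0.57  1.43  0.13  1.34 -0.69]
yaw of x 2.23 lean 41.93
TCP in reader [-469.5   92. ] z 106.8
turn units [-0.02  0.01  0.03] rows>= 1.0 deg 0.1
shift units in current axes [ 0.002 -0.02   1.001] mm [  3.1 -78.4 -91. ] rows>= 4.0
```

View pics/top3.png

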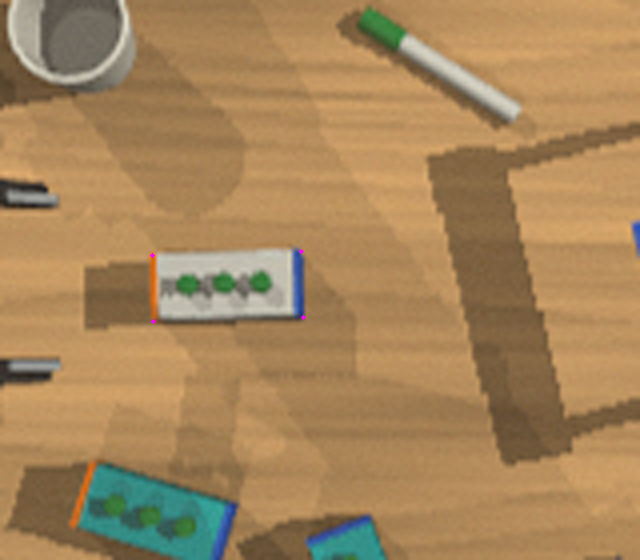

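View pics/side3.png

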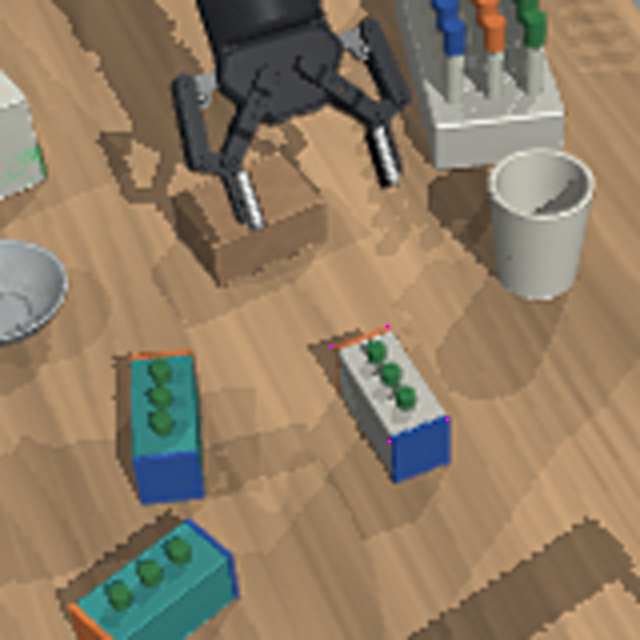

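Emit:
apply_moves:
  moves: "-1 0 -.01 .2 0 0 0;-1 0 0 .2 0 0 0;-1 0 0 .2 0 0 0;-1 0 0 .2 0 0 0;-1 0 0 .1 0 0 0;-1 0 0 .1 0 0 0;-1 0 0 0 0 0 0;.6 0 0 0 0 0 0;1 0 0 0 0 0 0;1 0 0 0 0 0 0;1 0 0 0 0 0 0;1 0 0 0 0 0 0"
  force: 40

```text
t: 6.1
eef_pos: [0.5853, 0.2282, 0.0179]
tool_rot: [0.357, 0.934, 0.018, 0.008]
contact_force: [-0.7, 2.5, 3.6]
gripper_width: 0.464
```

Emit:
apply_moves:
  moves: "1 0 0 0 0 0 0;1 0 0 0 0 0 0;1 0 0 0 0 0 0;1 0 0 0 0 0 0"

```text
t: 6.43
eef_pos: [0.5853, 0.2281, 0.0179]
tool_rot: [0.357, 0.934, 0.018, 0.008]
contact_force: [-0.3, 3.6, 5.3]
gripper_width: 0.461
```

```bash
python3 - <<'E'
from H import *
from station import bot,imaging
o=bot.get_obs(); show(o)
C=[.5842,.2221,-1.533]; L=np.radians(42)
plan(o,graspTCP(C,-.018,.030,C[2],L,.0),toolR(C[2],L))
t=imaging.read_camera("top");s=imaging.read_camera("side")
cp=[[x,y,.044] for x in(-.045,.045) for y in(-.02,.02)]
save(t,"top4",(220,120,380,260),4,proj(t,W(C,cp)));save(s,"side4",(200,100,360,260),4,proj(s,W(C,cp)))
E
```

```text
t 6.43 p [0.5853 0.2281 0.0179] z [ 0.027 -0.666 -0.745] x [0.999 0.039 0.002] F [-0.3  3.6  5.3] w 0.461 q [-1.09  0.99  0.55  1.58  0.14  1.12 -0.71]
yaw of x 2.22 lean 41.8
TCP in reader [-393.2   76.8] z 17.9
turn units [-0.05 -0.03 -0.01] rows>= 1.0 deg 0.2
shift units in current axes [-0.011 -0.007  0.016] mm [-1.3 -0.7 -2. ] rows>= 1.0
```

View pics/top4.png

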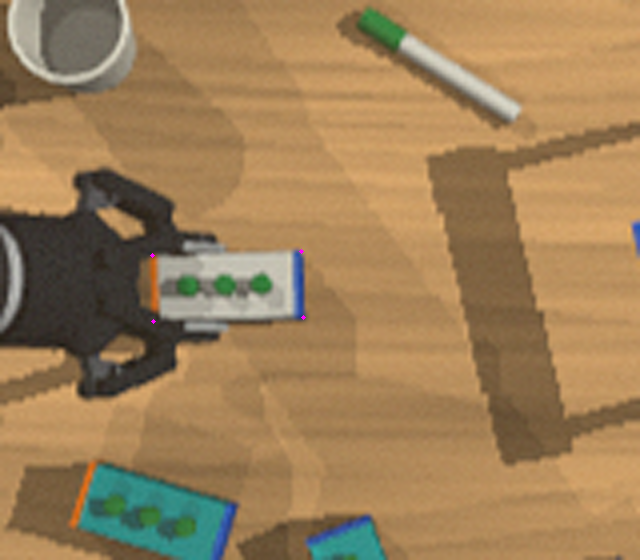

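View pics/side4.png

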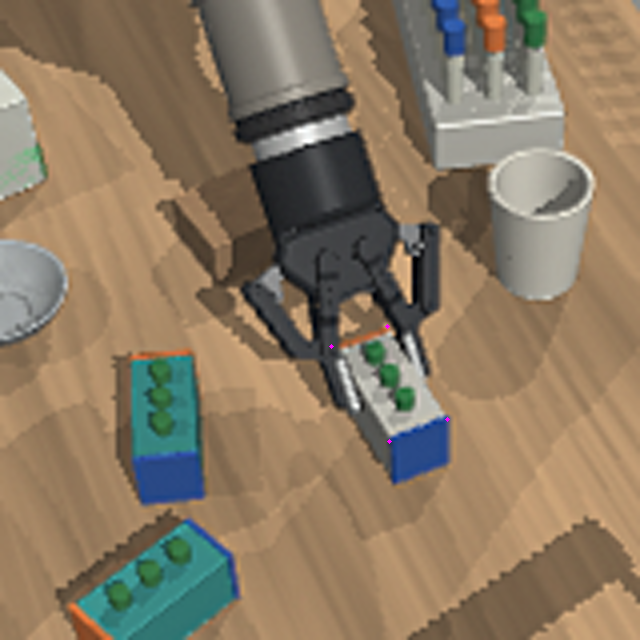

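```bash
python3 - <<'E'
from H import *
from station import bot
o=bot.get_obs(); L=np.radians(41.8)
print("lift 20mm units",(obsR(o).T@[0,0,.02]/.12).round(3))
T=W(RD,[[-.18,0,.0379]])[0]; print(T)
oo=dict(o); oo["eef_pos"]=np.array(o["eef_pos"])+[0,0,.02]
plan(oo,T,toolR(RD[2],L))
plan(oo,T,toolR(RD[2],L),False)
E
```

```text
lift 20mm units [ 0.     0.111 -0.124]
[0.56417977 0.00247903 0.0379    ]
turn units [ 0.    2.02 -2.3 ] rows>= 3.0 deg 12.3
shift units in current axes [-0.249  1.396  1.248] mm [ -21.1 -225.6   -0. ] rows>= 7.0
turn units [ 0.    2.02 -2.3 ] rows>= 3.0 deg 12.3
shift units in target axes [-0.64   1.324  1.184] mm [ -21.1 -225.6   -0. ] rows>= 7.0
```

Emit:
apply_moves:
  moves: "1 0 .055 -.062 0 0 0;1 0 .055 -.062 0 0 0;1 0 0 0 0 .4 -.46;1 0 0 0 0 .4 -.46;1 0 0 0 0 .4 -.46;1 0 0 0 0 .4 -.46;1 0 0 0 0 .4 -.46;1 0 0 0 0 0 0"

```text
t: 7.2
eef_pos: [0.5835, 0.2268, 0.0374]
tool_rot: [0.355, 0.927, 0.118, 0.043]
contact_force: [-0.0, 0.4, -3.4]
gripper_width: 0.458
```

Emit:
apply_moves:
  moves: "1 -.03 .07 .06 0 0 0;1 -.075 .155 .14 0 0 0;1 -.075 .155 .14 0 0 0;1 -.075 .155 .14 0 0 0;1 -.075 .155 .14 0 0 0;1 -.075 .155 .14 0 0 0;1 -.075 .155 .14 0 0 0;1 -.075 .155 .14 0 0 0;1 -.06 .13 .11 0 0 0;1 -.03 .05 .05 0 0 0;1 0 0 0 0 0 0"

```text
t: 8.12
eef_pos: [0.5617, -0.005, 0.0378]
tool_rot: [0.356, 0.927, 0.114, 0.042]
contact_force: [-0.3, -0.8, -2.1]
gripper_width: 0.466
```

```bash
python3 - <<'E'
from H import *
from station import bot,imaging
o=bot.get_obs(); show(o); L=np.radians(41.8)
plan(o,W(RD,[[-.18,0,.0195]])[0],toolR(RD[2],L))
t=imaging.read_camera("top");s=imaging.read_camera("side")
lift=o["eef_pos"][2]-.0179; C=list(o["eef_pos"][:2]+.006*np.array([np.cos(RD[2]),np.sin(RD[2])]))+[RD[2]]
cp=[[x,y,.044+lift] for x in(-.045,.045) for y in(-.02,.02)]
save(t,"top5",(300,120,500,270),4,proj(t,W(C,cp)));save(s,"side5",(230,170,430,350),4,proj(s,W(C,cp)))
E
```

```text
t 8.12 p [ 0.5617 -0.005   0.0378] z [ 0.159 -0.65  -0.743] x [ 0.97   0.242 -0.003] F [-0.3 -0.8 -2.1] w 0.466 q [-1.    0.83  0.68  2.04  0.41  0.61 -0.58]
yaw of x 13.98 lean 41.98
TCP in reader [-173.4   -4.3] z 37.8
turn units [ 0.04  0.12 -0.06] rows>= 1.0 deg 0.6
shift units in current axes [ 0.036 -0.143  0.076] mm [  2.5   7.5 -18.3] rows>= 1.0
```

View pics/top5.png

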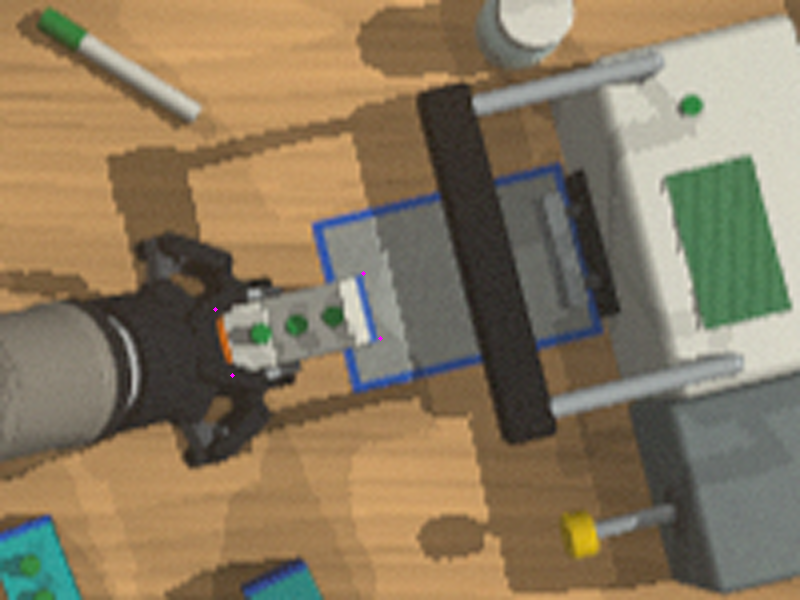

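View pics/side5.png

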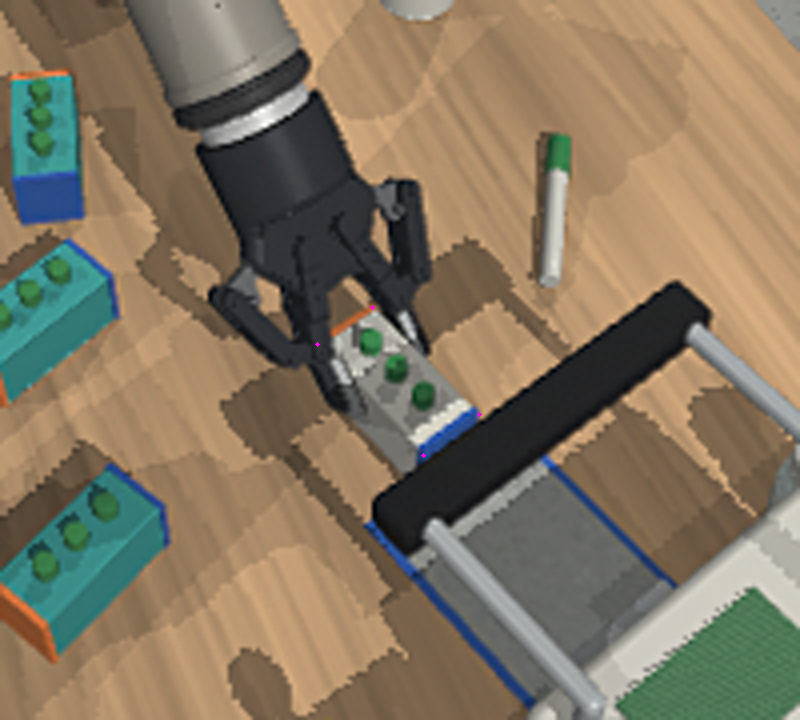

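Emit:
apply_moves:
  moves: "1 .012 -.05 .026 .04 .12 -.06;1 .012 -.05 .026 0 0 0;1 .012 -.05 .028 0 0 0;1 0 0 0 0 0 0;1 0 0 0 0 0 0"

```text
t: 8.63
eef_pos: [0.5658, 0.0085, 0.0171]
tool_rot: [0.353, 0.927, 0.122, 0.047]
contact_force: [-1.1, 0.9, 0.7]
gripper_width: 0.462
```

```bash
python3 - <<'E'
from H import *
from station import bot,imaging
o=bot.get_obs(); show(o); L=np.radians(41.8)
plan(o,W(RD,[[-.060,0,.0180]])[0],toolR(RD[2],L))
E
```

```text
t 8.63 p [0.5658 0.0085 0.0171] z [ 0.172 -0.643 -0.747] x [0.966 0.258 0.   ] F [-1.1  0.9  0.7] w 0.462 q [-1.01  0.87  0.66  2.03  0.4   0.59 -0.59]
yaw of x 14.96 lean 41.71
TCP in reader [-185.4    3.1] z 17.1
turn units [-0.02 -0.09  0.08] rows>= 1.0 deg 0.5
shift units in current axes [-0.035  0.785  0.69 ] mm [  28.4 -122.2    0.9] rows>= 4.0
```

Emit:
apply_moves:
  moves: "1 -.007 .11 .09 -.02 -.09 .08;1 -.007 .15 .13 0 0 0;1 -.007 .15 .13 0 0 0;1 -.007 .15 .13 0 0 0;1 -.006 .14 .12 0 0 0;1 0 0 0 0 0 0;1 0 0 0 0 0 0;1 0 0 0 0 0 0"

```text
t: 9.3
eef_pos: [0.5892, -0.1001, 0.0193]
tool_rot: [0.353, 0.927, 0.117, 0.045]
contact_force: [-0.7, 1.0, -1.8]
gripper_width: 0.465
```

```bash
cat > look.py <<'E'
from H import *
from station import bot,imaging
import sys
def look(n,off=.006,z0=.0179,sgn=1):
    o=bot.get_obs(); show(o)
    t=imaging.read_camera("top");s=imaging.read_camera("side")
    Rm=obsR(o); a=np.arctan2(Rm[1,0],Rm[0,0])-np.pi/2
    C=list(o["eef_pos"][:2]+off*np.array([np.cos(a),np.sin(a)]))+[a]; lift=o["eef_pos"][2]-z0
    cp=[[x,y,.044+lift] for x in(-.045,.045) for y in(-.02,.02)]
    save(t,"top"+n,(340,120,500,250),5,proj(t,W(C,cp)));save(s,"side"+n,(260,210,460,360),4,proj(s,W(C,cp)))
    return o,t,s
E
python3 - <<'E'
from look import *
o,t,s=look("6")
o=bot.get_obs(); show(o)
plan(o,W(RD,[[-.045,0,.0178]])[0],toolR(RD[2],np.radians(41.8)))
E
```

```text
t 9.3 p [ 0.5892 -0.1001  0.0193] z [ 0.166 -0.645 -0.746] x [ 0.968  0.249 -0.   ] F [-0.7  1.  -1.8] w 0.465 q [-0.85  0.88  0.71  2.05  0.47  0.45 -0.51]
yaw of x 14.43 lean 41.73
TCP in reader [-74.4  -1.5] z 19.3
t 9.4 p [ 0.5893 -0.0994  0.0193] z [ 0.166 -0.644 -0.746] x [ 0.968  0.25  -0.   ] F [ 0.8  0.5 -2.8] w 0.464 q [-0.85  0.88  0.71  2.05  0.47  0.45 -0.51]
yaw of x 14.49 lean 41.72
TCP in reader [-75.   -1.1] z 19.3
turn units [-0.02  0.    0.  ] rows>= 1.0 deg 0.1
shift units in current axes [0.009 0.178 0.176] mm [  8.6 -28.8  -1.5] rows>= 1.0
```

View pics/top6.png

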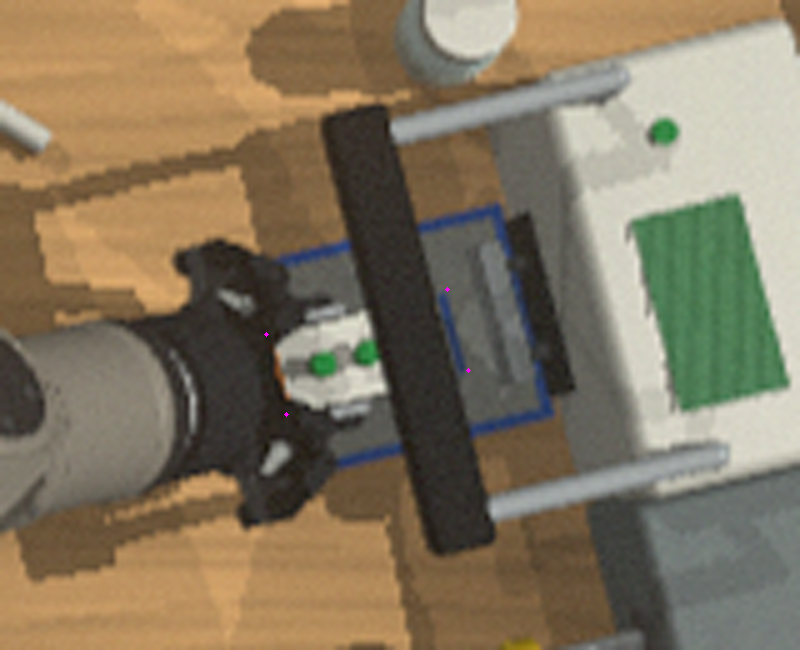

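View pics/side6.png

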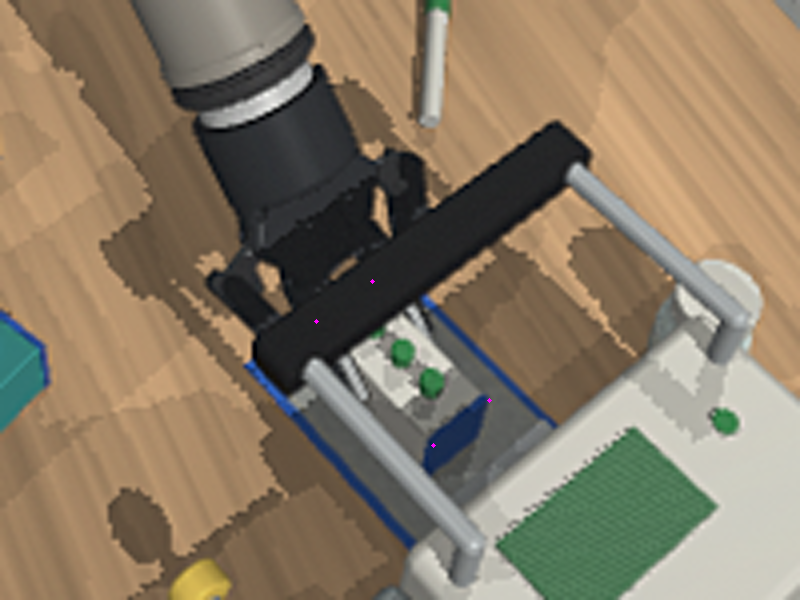

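Emit:
apply_moves:
  moves: "1 .01 .045 .045 0 0 0;1 .01 .045 .045 0 0 0;1 0 .046 .046 0 0 0;1 0 0 0 0 0 0;1 0 0 0 0 0 0;1 0 0 0 0 0 0"

```text
t: 9.9
eef_pos: [0.597, -0.1226, 0.0186]
tool_rot: [0.354, 0.927, 0.117, 0.045]
contact_force: [-0.1, 2.7, -0.7]
gripper_width: 0.463
```

Emit:
apply_moves:
  moves: "1 0 .019 .017 0 0 0;1 0 0 0 0 0 0;1 0 0 0 0 0 0"

```text
t: 10.15
eef_pos: [0.5978, -0.1254, 0.0185]
tool_rot: [0.353, 0.927, 0.117, 0.045]
contact_force: [-1.1, 3.9, -2.8]
gripper_width: 0.462
```

Emit:
apply_moves:
  moves: "1 0 .019 .017 0 0 0;1 0 0 0 0 0 0;1 0 0 0 0 0 0"

```text
t: 10.4
eef_pos: [0.5986, -0.1283, 0.0185]
tool_rot: [0.353, 0.927, 0.117, 0.045]
contact_force: [-0.3, 4.6, -2.7]
gripper_width: 0.461
```

```bash
python3 - <<'E'
from look import *
o=bot.get_obs(); show(o)
E
```

```text
t 10.4 p [ 0.5986 -0.1283  0.0185] z [ 0.165 -0.645 -0.746] x [ 0.969  0.249 -0.   ] F [-0.3  4.6 -2.7] w 0.461 q [-0.79  0.89  0.71  2.04  0.49  0.42 -0.49]
yaw of x 14.39 lean 41.75
TCP in reader [-44.8   0.6] z 18.5
```

Emit:
apply_moves:
  moves: "1 0 .006 .013 0 0 0;1 0 .006 .006 0 0 0;1 0 0 0 0 0 0;1 0 0 0 0 0 0"

```text
t: 10.73
eef_pos: [0.5991, -0.1291, 0.0173]
tool_rot: [0.353, 0.927, 0.118, 0.045]
contact_force: [-4.4, 11.9, 2.3]
gripper_width: 0.468
```

Emit:
apply_moves:
  moves: "1 0 .013 .011 0 0 0;1 0 0 0 0 0 0;1 0 0 0 0 0 0"

```text
t: 10.98
eef_pos: [0.5993, -0.1293, 0.0171]
tool_rot: [0.352, 0.927, 0.118, 0.045]
contact_force: [-11.8, 22.5, 10.5]
gripper_width: 0.464
```

```bash
python3 - <<'E'
from look import *
o,t,s=look("7",.004)
E
```

```text
t 10.98 p [ 0.5993 -0.1293  0.0171] z [ 0.166 -0.643 -0.748] x [ 0.968  0.25  -0.   ] F [-11.8  22.5  10.5] w 0.464 q [-0.79  0.89  0.71  2.04  0.49  0.42 -0.49]
yaw of x 14.5 lean 41.58
TCP in reader [-43.6   1. ] z 17.1
```

View pics/top7.png

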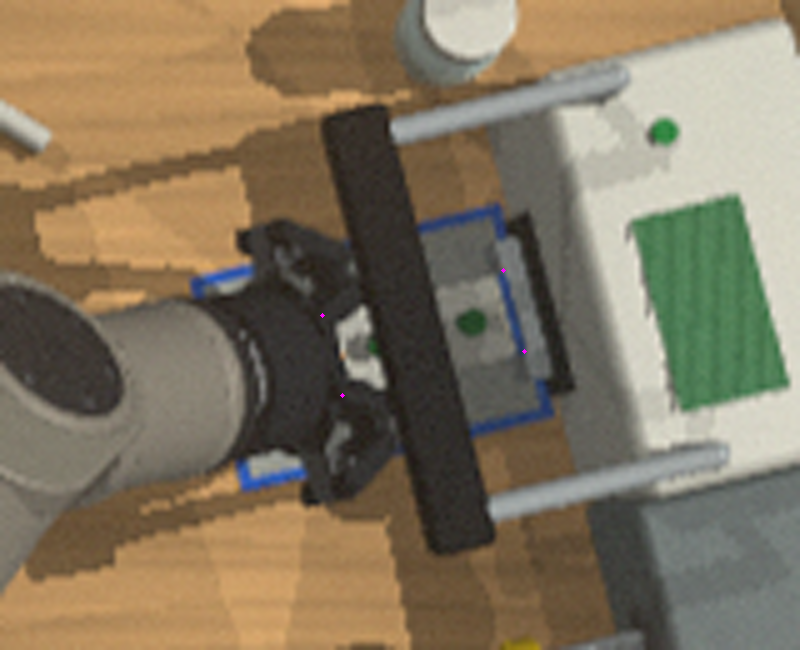

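View pics/side7.png

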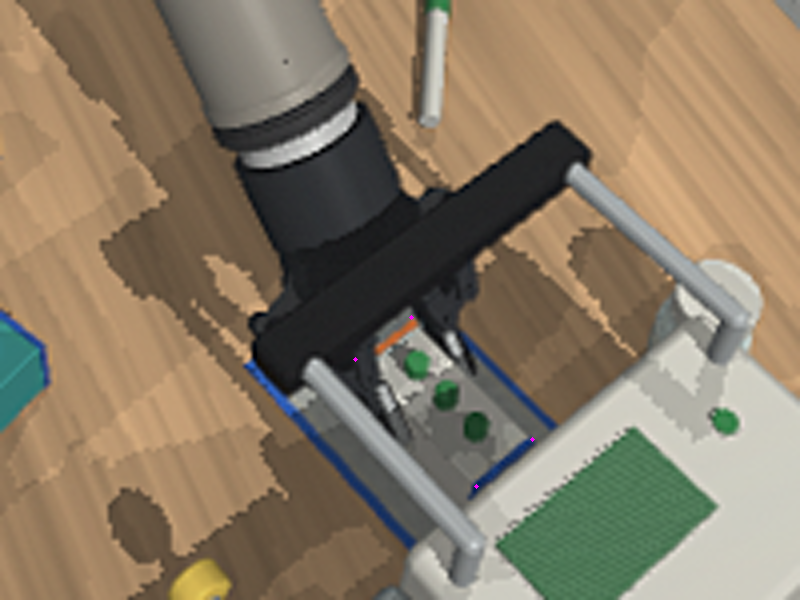

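Emit:
apply_moves:
  moves: "1 0 0 0 0 0 0;1 0 0 0 0 0 0;1 0 0 0 0 0 0;1 0 0 0 0 0 0;1 0 0 0 0 0 0;1 0 0 0 0 0 0"

```text
t: 11.58
eef_pos: [0.5993, -0.1293, 0.0171]
tool_rot: [0.352, 0.927, 0.118, 0.045]
contact_force: [-10.8, 21.9, 10.6]
gripper_width: 0.464
```

Emit:
apply_moves:
  moves: "1 0 -.03 -.03 0 0 0;1 0 -.03 -.05 0 0 0;1 0 -.1 -.1 0 0 0;1 0 -.15 -.13 0 0 0;1 0 -.15 -.13 0 0 0;1 0 -.15 -.13 0 0 0;1 0 -.15 -.13 0 0 0;1 0 -.15 -.13 0 0 0;1 0 -.15 -.13 0 0 0;1 0 -.12 -.11 0 0 0;1 0 0 0 0 0 0;1 0 0 0 0 0 0"

```text
t: 12.58
eef_pos: [0.5525, 0.0523, 0.0198]
tool_rot: [0.354, 0.927, 0.117, 0.045]
contact_force: [-0.7, -0.8, -2.8]
gripper_width: 0.465
```

```bash
python3 - <<'E'
from look import *
o=bot.get_obs(); show(o)
print("down units for z=.0176",(obsR(o).T@[0,0,.0176-o["eef_pos"][2]]/.12).round(3))
E
```

```text
t 12.58 p [0.5525 0.0523 0.0198] z [ 0.166 -0.646 -0.745] x [ 0.968  0.249 -0.   ] F [-0.7 -0.8 -2.8] w 0.465 q [-1.07  0.86  0.64  2.01  0.36  0.66 -0.63]
yaw of x 14.42 lean 41.83
TCP in reader [-231.1    1.2] z 19.8
down units for z=.0176 [ 0.    -0.012  0.014]
```

Emit:
apply_moves:
  moves: "1 0 -.012 .014 0 0 0;1 0 0 0 0 0 0;-1 0 0 0 0 0 0;-1 0 0 0 0 0 0;-1 0 0 0 0 0 0;-1 0 0 0 0 0 0;-1 0 0 0 0 0 0"

```text
t: 13.17
eef_pos: [0.5524, 0.0515, 0.0174]
tool_rot: [0.354, 0.927, 0.117, 0.044]
contact_force: [0.2, 0.7, 0.9]
gripper_width: 1.003
```

```bash
python3 - <<'E'
from look import *
o=bot.get_obs(); show(o)
a=np.radians(14.42)-np.pi/2; f=np.array([np.cos(a),np.sin(a),0])
T=np.array(o["eef_pos"])+f*.004; T[2]=.012; print("car",T,a)
plan(o,T,toolR(a,0))
plan(o,T,toolR(a,0),False)
E
```

```text
t 13.17 p [0.5524 0.0515 0.0174] z [ 0.165 -0.646 -0.746] x [ 0.969  0.248 -0.   ] F [0.2 0.7 0.9] w 1.003 q [-1.07  0.86  0.64  2.01  0.36  0.66 -0.63]
yaw of x 14.34 lean 41.79
TCP in reader [-230.5    0.8] z 17.4
car [0.55337577 0.04767353 0.012     ] -1.3191198486573144
turn units [ 1.045e+01  1.000e-02 -2.000e-02] rows>= 11.0 deg 41.8
shift units in current axes [ 0.    -0.005  0.056] mm [ 1.  -3.9 -5.4] rows>= 1.0
turn units [ 1.045e+01  1.000e-02 -2.000e-02] rows>= 11.0 deg 41.8
shift units in target axes [0.    0.033 0.045] mm [ 1.  -3.9 -5.4] rows>= 1.0
```

Emit:
apply_moves:
  moves: "-1 0 0 0 .95 0 0;-1 0 0 0 .95 0 0;-1 0 0 0 .95 0 0;-1 0 0 0 .95 0 0;-1 0 0 0 .95 0 0;-1 0 0 0 .95 0 0;-1 0 0 0 .95 0 0;-1 0 0 0 .95 0 0;-1 0 0 0 .95 0 0;-1 0 0 0 .95 0 0;-1 0 0 0 .95 0 0;-1 0 .033 .045 0 0 0"

```text
t: 14.17
eef_pos: [0.5548, 0.0436, 0.013]
tool_rot: [-0.001, 0.993, 0.121, 0.001]
contact_force: [0.6, -1.7, -0.0]
gripper_width: 1.002
```

Emit:
apply_moves:
  moves: "0.5 0 0 0 0 0 0;1 0 0 0 0 0 0;1 0 0 0 0 0 0;1 0 0 0 0 0 0;1 0 0 0 0 0 0;1 0 0 0 0 0 0"

```text
t: 14.67
eef_pos: [0.553, 0.0493, 0.0117]
tool_rot: [-0.0, 0.992, 0.126, -0.0]
contact_force: [-1.4, 0.9, -1.5]
gripper_width: 0.468
```

```bash
python3 - <<'E'
from look import *
o=bot.get_obs(); show(o)
E
```

```text
t 14.67 p [0.553  0.0493 0.0117] z [-0.  0. -1.] x [ 0.968  0.25  -0.   ] F [-1.4  0.9 -1.5] w 0.468 q [-0.25  0.59  0.06  2.   -0.06  0.56  0.11]
yaw of x 14.49 lean 0.03
TCP in reader [-228.1    0.9] z 11.7
```

Emit:
apply_moves:
  moves: "1 0 0 -.08 0 0 0;1 0 0 -.08 0 0 .5;1 0 0 0 0 0 1;1 0 0 0 0 0 1;1 0 0 0 0 0 1;1 0 0 0 0 0 1;1 0 0 0 0 0 1;1 0 0 0 0 0 1;1 0 0 0 0 0 1;1 0 0 0 0 0 1;1 0 0 0 0 0 1;1 0 0 0 0 0 1"

```text
t: 15.67
eef_pos: [0.5531, 0.0482, 0.0315]
tool_rot: [-0.0, 0.971, -0.24, -0.0]
contact_force: [-0.8, 0.3, -2.2]
gripper_width: 0.461
```

Emit:
apply_moves:
  moves: "1 0 0 0 0 0 1;1 0 0 0 0 0 1;1 0 0 0 0 0 1;1 0 0 0 0 0 1;1 0 0 0 0 0 1;1 0 0 0 0 0 1;1 0 0 0 0 0 1;1 0 0 0 0 0 1;1 0 0 0 0 0 1;1 0 0 0 0 0 1;1 0 0 0 0 0 1;1 0 0 0 0 0 1"

```text
t: 16.67
eef_pos: [0.5531, 0.0485, 0.0315]
tool_rot: [-0.0, 0.789, -0.614, -0.0]
contact_force: [-0.3, -0.1, -2.4]
gripper_width: 0.463
```

Emit:
apply_moves:
  moves: "1 0 0 .06 0 0 0;1 0 0 .06 0 0 0;1 0 0 .04 0 0 0;1 0 0 0 0 0 0;1 0 0 0 0 0 0"

```text
t: 17.08
eef_pos: [0.553, 0.0479, 0.0113]
tool_rot: [0.0, 0.79, -0.613, -0.001]
contact_force: [-0.3, 0.6, -2.6]
gripper_width: 0.468
```

```bash
python3 - <<'E'
from look import *
o=bot.get_obs(); show(o)
t=imaging.read_camera("top");save(t,"top8",(280,120,440,260),5)
E
```

```text
t 17.08 p [0.553  0.0479 0.0113] z [-0.001  0.    -1.   ] x [ 0.249 -0.968 -0.001] F [-0.3  0.6 -2.6] w 0.468 q [-0.54  0.64  0.45  2.02 -0.49  0.59 -1.08]
yaw of x -75.57 lean 0.06
TCP in reader [-226.8    0.5] z 11.3
```

View pics/top8.png

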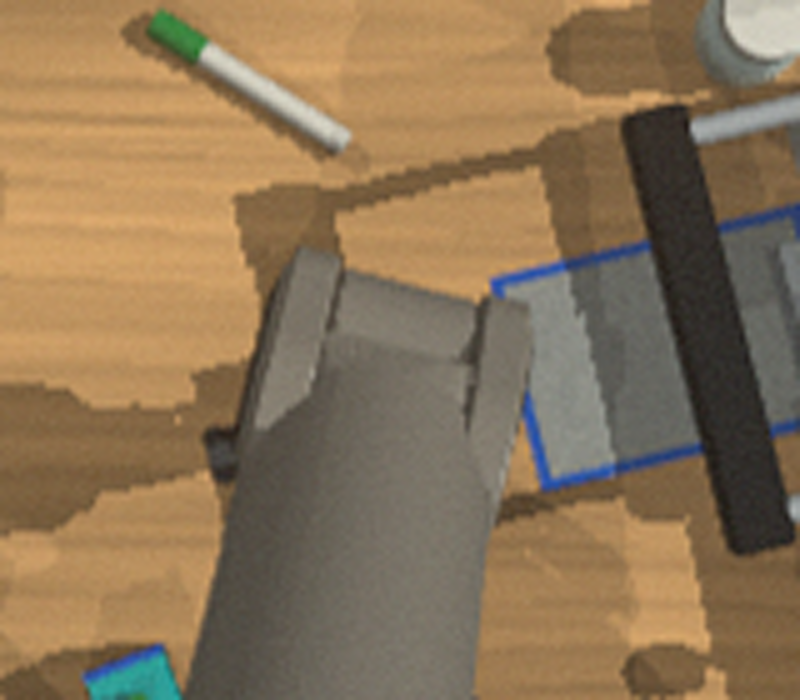

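Emit:
apply_moves:
  moves: "1 0 0 .005 0 0 0;-1 0 0 0 0 0 0;-1 0 0 0 0 0 0;-1 0 0 0 0 0 0;-1 0 0 0 0 0 0;-1 0 0 -.15 0 0 0;-1 0 0 -.25 0 0 0;-1 0 0 -.25 0 0 0;-1 0 0 0 0 0 -1;-1 0 0 0 0 0 -1;-1 0 0 0 0 0 -1;-1 0 0 0 0 0 -1"

```text
t: 18.13
eef_pos: [0.5534, 0.0481, 0.0895]
tool_rot: [-0.0, 0.869, -0.496, 0.0]
contact_force: [-0.2, 0.6, 0.3]
gripper_width: 0.998
```

Emit:
apply_moves:
  moves: "-1 0 0 0 0 0 -1;-1 0 0 0 0 0 -1;-1 0 0 0 0 0 -1;-1 0 0 0 0 0 -1;-1 0 0 0 0 0 -1;-1 0 0 0 0 0 -1;-1 0 0 0 0 0 -1;-1 0 0 0 0 0 -1;-1 0 0 0 0 0 -1;-1 0 0 0 0 0 -1;-1 0 0 0 0 0 -1;-1 0 0 0 0 0 -1"

```text
t: 19.13
eef_pos: [0.5533, 0.0479, 0.0893]
tool_rot: [-0.0, 0.995, -0.1, -0.0]
contact_force: [0.1, -0.5, -0.4]
gripper_width: 1.001
```

Emit:
apply_moves:
  moves: "-1 0 0 0 0 0 -1;-1 0 0 0 0 0 -1;-1 0 0 0 0 0 -1;-1 0 0 0 0 0 -1;-1 0 0 0 0 0 -1;-1 0 0 0 0 0 -1;-1 0 0 0 0 0 -1;-1 0 0 0 0 0 -1;-1 0 0 0 0 0 -1;-1 0 0 0 0 0 -1;-1 0 0 0 0 0 -1;-1 0 0 0 0 0 -1"

```text
t: 20.13
eef_pos: [0.5533, 0.0478, 0.0892]
tool_rot: [-0.0, 0.95, 0.314, -0.0]
contact_force: [-0.0, 0.5, 0.6]
gripper_width: 1.0
```

Emit:
apply_moves:
  moves: "-1 0 0 0 0 0 -1;-1 0 0 0 0 0 -1;-1 0 0 0 0 0 -1;-1 0 0 0 0 0 -1;-1 0 0 0 0 0 -1;-1 0 0 0 0 0 -1;-1 0 0 0 0 0 -1;-1 0 0 0 0 0 -1;-1 0 0 0 0 0 -1;-1 0 0 0 0 0 -1;-1 0 0 0 0 0 -1;-1 0 0 0 0 0 -1"

```text
t: 21.13
eef_pos: [0.5533, 0.0477, 0.0892]
tool_rot: [-0.0, 0.74, 0.673, -0.0]
contact_force: [0.3, 0.5, -0.4]
gripper_width: 0.997
```

Emit:
apply_moves:
  moves: "-1 0 0 0 0 0 -1;-1 0 0 0 0 0 -1;-1 0 0 0 0 0 -1;-1 0 0 0 0 0 -1;-1 0 0 0 0 0 -1;-1 0 0 0 0 0 0;-1 0 0 0 0 0 0"

```text
t: 21.72
eef_pos: [0.5533, 0.0477, 0.0892]
tool_rot: [-0.0, 0.614, 0.789, 0.0]
contact_force: [-0.6, 0.4, 0.1]
gripper_width: 1.0
```

```bash
python3 - <<'E'
from look import *
o=bot.get_obs(); show(o)
s=imaging.read_camera("side");save(s,"side9",(220,160,420,320),4)
E
```

```text
t 21.72 p [0.5533 0.0477 0.0892] z [-0.  0. -1.] x [-0.246  0.969  0.   ] F [-0.6  0.4  0.1] w 1.0 q [-0.    0.47 -0.25  1.95  0.17  0.74  1.47]
yaw of x 104.22 lean 0.02
TCP in reader [-226.5    0.8] z 89.2
```

View pics/side9.png

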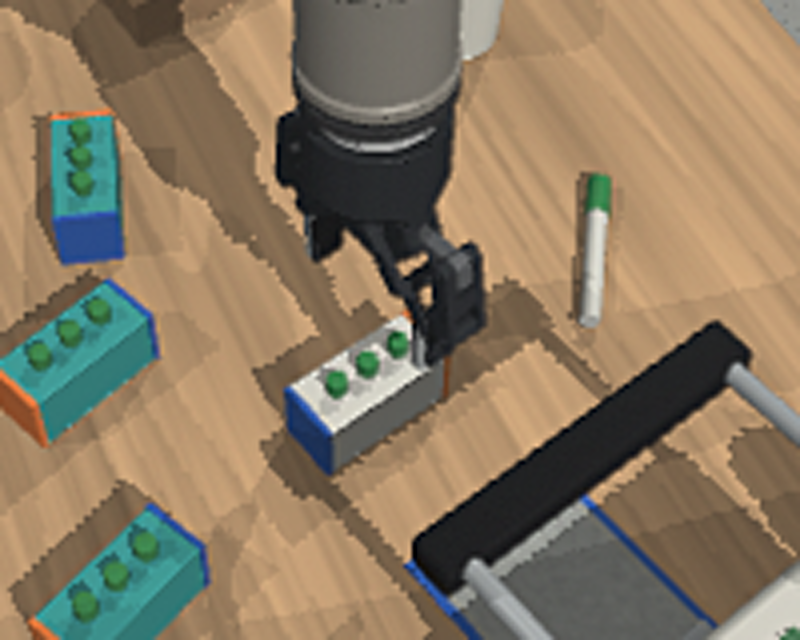

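Emit:
apply_moves:
  moves: "-1 0 0 .2 0 0 0;-1 0 0 .2 0 0 0;-1 0 0 .15 0 0 0;-1 0 0 .1 0 0 0;-1 0 0 0 0 0 0;.5 0 0 0 0 0 0;1 0 0 0 0 0 0;1 0 0 0 0 0 0;1 0 0 0 0 0 0;1 0 0 0 0 0 0;1 0 0 0 0 0 0"

```text
t: 22.68
eef_pos: [0.5543, 0.0482, 0.0125]
tool_rot: [0.001, 0.613, 0.79, 0.001]
contact_force: [-0.5, -0.9, 6.6]
gripper_width: 0.465
```

Emit:
apply_moves:
  moves: "1 0 0 -.08 0 0 0;1 0 0 -.08 0 0 .43;1 0 0 0 0 0 1;1 0 0 0 0 0 1;1 0 0 0 0 0 1;1 0 0 0 0 0 1;1 0 0 0 0 0 1;1 0 0 0 0 0 1;1 0 0 0 0 0 1;1 0 0 0 0 0 1;1 0 0 0 0 0 1;1 0 0 0 0 0 1"

```text
t: 23.68
eef_pos: [0.5533, 0.0481, 0.0313]
tool_rot: [-0.0, 0.856, 0.518, 0.0]
contact_force: [0.8, 0.7, -2.3]
gripper_width: 0.46
```

Emit:
apply_moves:
  moves: "1 0 0 0 0 0 1;1 0 0 0 0 0 1;1 0 0 0 0 0 1;1 0 0 0 0 0 1;1 0 0 0 0 0 1;1 0 0 0 0 0 1;1 0 0 0 0 0 1;1 0 0 0 0 0 1;1 0 0 0 0 0 1;1 0 0 0 0 0 1;1 0 0 0 0 0 1;1 0 0 0 0 0 1"

```text
t: 24.68
eef_pos: [0.5533, 0.0484, 0.0313]
tool_rot: [-0.001, 0.992, 0.125, 0.0]
contact_force: [0.8, 1.0, -1.9]
gripper_width: 0.459
```

```bash
python3 - <<'E'
from look import *
o=bot.get_obs(); show(o)
s=imaging.read_camera("side");save(s,"side10",(220,160,420,320),4)
E
```

```text
t 24.68 p [0.5533 0.0484 0.0313] z [ 0.     0.001 -1.   ] x [0.969 0.248 0.   ] F [ 0.8  1.  -1.9] w 0.459 q [-0.34  0.56  0.19  2.   -0.18  0.6   0.21]
yaw of x 14.37 lean 0.08
TCP in reader [-227.1    1. ] z 31.3
```

View pics/side10.png

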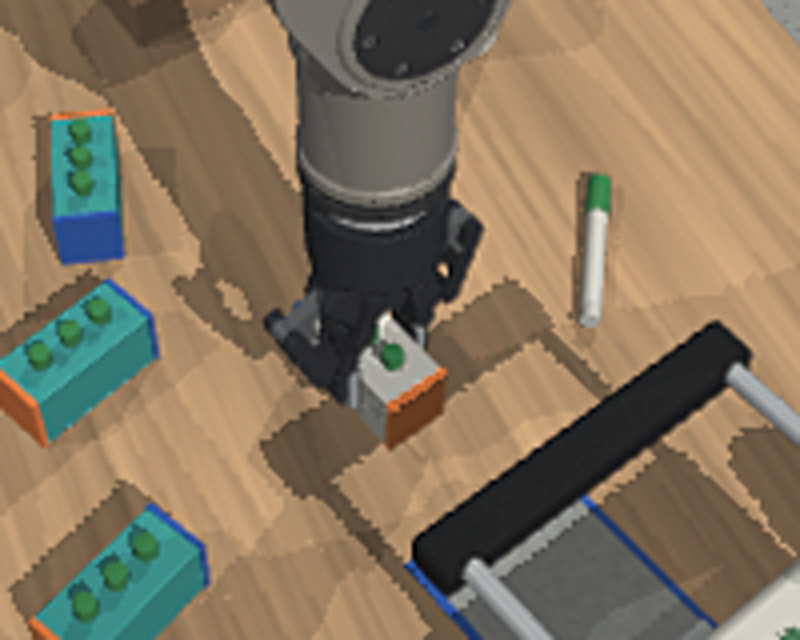

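Emit:
apply_moves:
  moves: "1 0 0 .06 0 0 0;1 0 0 .06 0 0 0;1 0 0 .042 0 0 0;1 0 0 0 0 0 0;-1 0 0 0 0 0 0;-1 0 0 0 0 0 0;-1 0 0 0 0 0 0;-1 0 0 0 0 0 0"

```text
t: 25.4
eef_pos: [0.5532, 0.0479, 0.0107]
tool_rot: [-0.0, 0.992, 0.128, -0.0]
contact_force: [0.2, 0.0, 0.4]
gripper_width: 0.99
```

Emit:
apply_moves:
  moves: "-1 0 0 0 -.95 0 0;-1 0 0 0 -.95 0 0;-1 0 0 0 -.95 0 0;-1 0 0 0 -.95 0 0;-1 0 0 0 -.95 0 0;-1 0 0 0 -.95 0 0;-1 0 0 0 -.95 0 0;-1 0 0 0 -.95 0 0;-1 0 0 0 -.95 0 0;-1 0 0 0 -.95 0 0;-1 0 0 0 -.95 0 0;-1 0 -.004 -.07 0 0 0"

```text
t: 26.4
eef_pos: [0.5504, 0.056, 0.0141]
tool_rot: [0.356, 0.925, 0.122, 0.044]
contact_force: [-0.2, 0.6, -0.6]
gripper_width: 1.001
```

Emit:
apply_moves:
  moves: "-1 0 0 0 0 0 0;-1 0 0 0 0 0 0"

```text
t: 26.57
eef_pos: [0.5521, 0.0538, 0.0175]
tool_rot: [0.353, 0.927, 0.119, 0.046]
contact_force: [-0.6, -0.4, -0.1]
gripper_width: 1.004
```

```bash
python3 - <<'E'
from look import *
o=bot.get_obs(); show(o)
t=imaging.read_camera("top")
C=[.5533,.0484,np.radians(14.37)-np.pi/2]
cp=[[x,y,.044] for x in(-.045,.045) for y in(-.02,.02)]
save(t,"top11",(280,120,440,260),5,proj(t,W(C,cp)))
E
```

```text
t 26.57 p [0.5521 0.0538 0.0175] z [ 0.169 -0.643 -0.747] x [0.968 0.253 0.001] F [-0.6 -0.4 -0.1] w 1.004 q [-1.16  0.93  0.76  2.02  0.18  0.62 -0.46]
yaw of x 14.64 lean 41.68
TCP in reader [-232.7    1.2] z 17.5
```

View pics/top11.png

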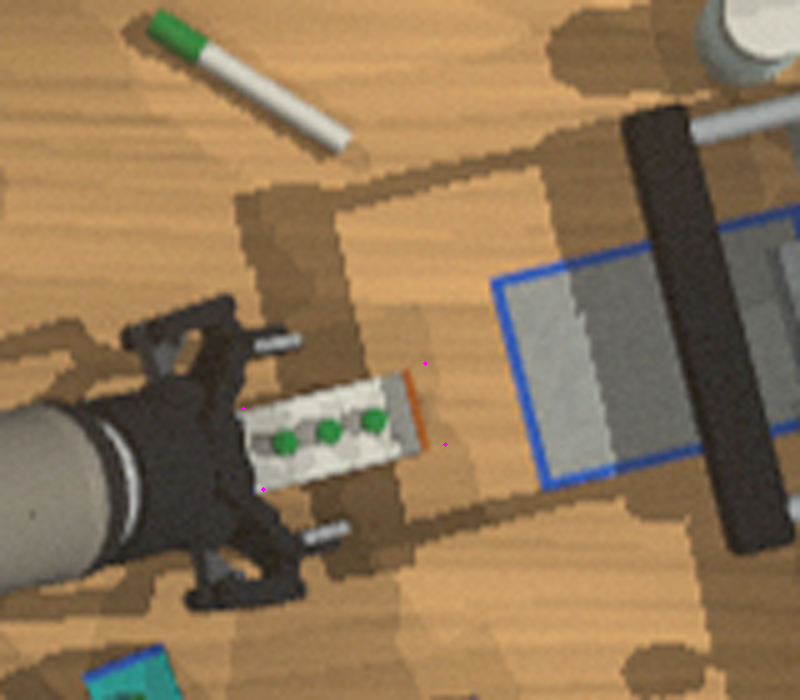

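Emit:
apply_moves:
  moves: "-1 0 -.019 -.017 0 0 0;-1 0 0 0 0 0 0;.5 0 0 0 0 0 0;1 0 0 0 0 0 0;1 0 0 0 0 0 0;1 0 0 0 0 0 0;1 0 0 0 0 0 0;1 0 0 0 0 0 0;1 0 0 0 0 0 0"
  force: 60

```text
t: 27.37
eef_pos: [0.5511, 0.0566, 0.0171]
tool_rot: [0.354, 0.927, 0.119, 0.045]
contact_force: [-0.1, 0.8, 3.8]
gripper_width: 0.461
```

```bash
python3 - <<'E'
from look import *
o=bot.get_obs(); show(o)
plan(o,W(RD,[[-.075,.0015,.0195]])[0],toolR(RD[2],np.radians(41.7)))
E
```

```text
t 27.37 p [0.5511 0.0566 0.0171] z [ 0.168 -0.645 -0.745] x [0.968 0.253 0.   ] F [-0.1  0.8  3.8] w 0.461 q [-1.16  0.93  0.76  2.01  0.18  0.62 -0.46]
yaw of x 14.63 lean 41.8
TCP in reader [-235.7    0.9] z 17.1
turn units [ 0.02 -0.02  0.03] rows>= 1.0 deg 0.2
shift units in current axes [0.002 1.011 0.878] mm [  40.8 -155.4    2.4] rows>= 5.0
```

Emit:
apply_moves:
  moves: "1 0 .02 -.01 0 0 0;1 0 .14 .125 .02 -.02 .03;1 0 .15 .134 0 0 0;1 0 .15 .134 0 0 0;1 0 .15 .134 0 0 0;1 0 .15 .134 0 0 0;1 0 .15 .134 0 0 0;1 0 .1 .09 0 0 0;1 0 0 0 0 0 0;1 0 0 0 0 0 0;1 0 0 0 0 0 0"

```text
t: 28.28
eef_pos: [0.5911, -0.0976, 0.0186]
tool_rot: [0.353, 0.927, 0.118, 0.045]
contact_force: [0.6, 0.6, -2.3]
gripper_width: 0.46
```

```bash
python3 - <<'E'
from look import *
o,t,s=look("12",.005,.0171)
plan(o,W(RD,[[-.054,.0015,.0176]])[0],toolR(RD[2],np.radians(41.8)))
E
```

```text
t 28.28 p [ 0.5911 -0.0976  0.0186] z [ 0.167 -0.643 -0.747] x [ 0.968  0.251 -0.   ] F [ 0.6  0.6 -2.3] w 0.46 q [-0.91  0.94  0.8   2.05  0.27  0.42 -0.33]
yaw of x 14.55 lean 41.65
TCP in reader [-76.4   1.1] z 18.6
turn units [-0.04 -0.01  0.01] rows>= 1.0 deg 0.2
shift units in current axes [0.003 0.134 0.13 ] mm [  6.  -21.6  -1. ] rows>= 1.0
```

View pics/top12.png

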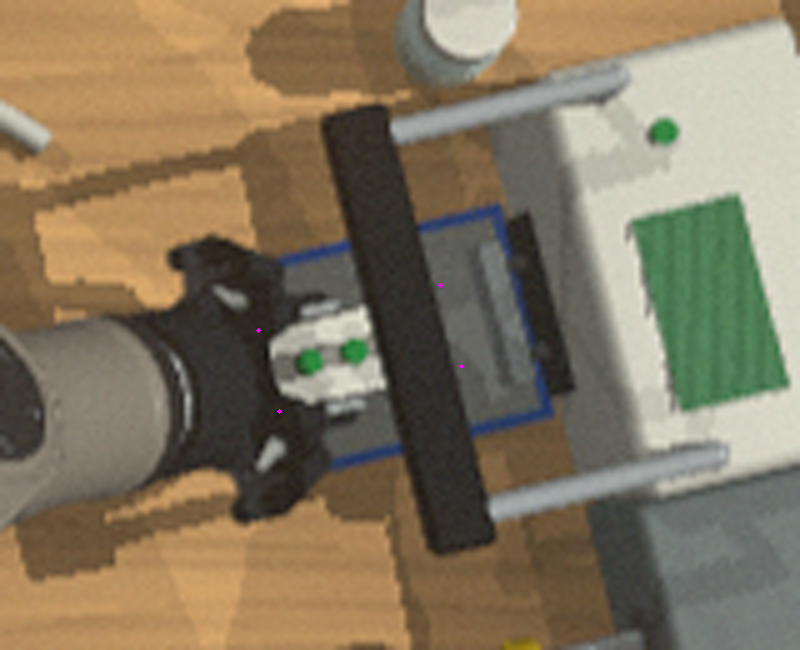

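View pics/side12.png

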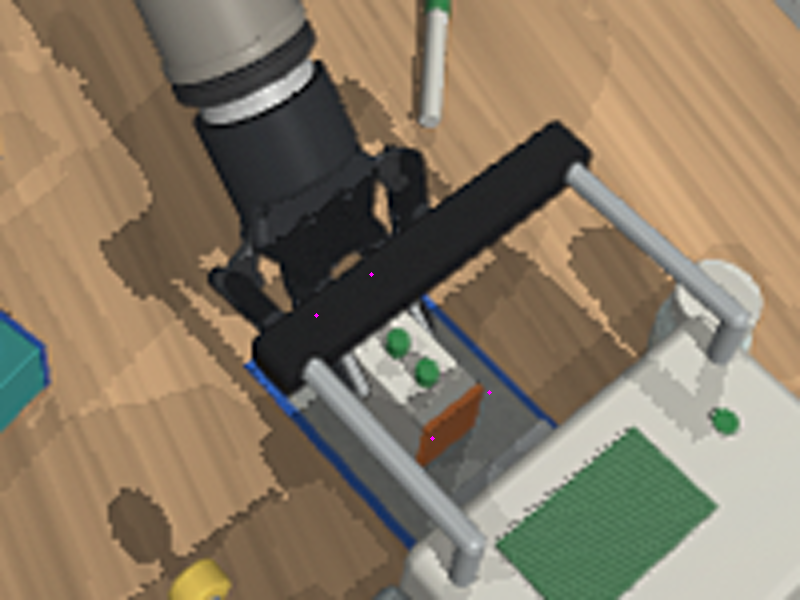

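Emit:
apply_moves:
  moves: "1 0 -.006 .007 0 0 0;1 0 0 0 0 0 0;-.4 0 0 0 0 0 0;-.4 0 0 0 0 0 0;-.4 0 0 0 0 0 0;-.4 0 -.02 -.018 0 0 0;-.4 0 -.014 -.012 0 0 0;-.4 0 0 0 0 0 0;1 0 0 0 0 0 0;1 0 0 0 0 0 0;1 0 0 0 0 0 0;1 0 0 0 0 0 0"
  force: 60

```text
t: 29.38
eef_pos: [0.59, -0.0932, 0.0182]
tool_rot: [0.353, 0.927, 0.118, 0.045]
contact_force: [-0.9, 2.4, 3.2]
gripper_width: 0.459
```

Emit:
apply_moves:
  moves: "1 0 0 0 0 0 0;1 0 0 0 0 0 0"

```text
t: 29.55
eef_pos: [0.59, -0.0932, 0.0182]
tool_rot: [0.353, 0.927, 0.118, 0.045]
contact_force: [-1.2, 2.1, 3.5]
gripper_width: 0.458
```

```bash
python3 - <<'E'
from look import *
o,t,s=look("13",.007,.0174)
E
```

```text
t 29.55 p [ 0.59   -0.0932  0.0182] z [ 0.167 -0.644 -0.747] x [0.968 0.251 0.   ] F [-1.2  2.1  3.5] w 0.458 q [-0.92  0.94  0.8   2.05  0.26  0.42 -0.34]
yaw of x 14.51 lean 41.7
TCP in reader [-80.9   1.1] z 18.2
```

View pics/top13.png

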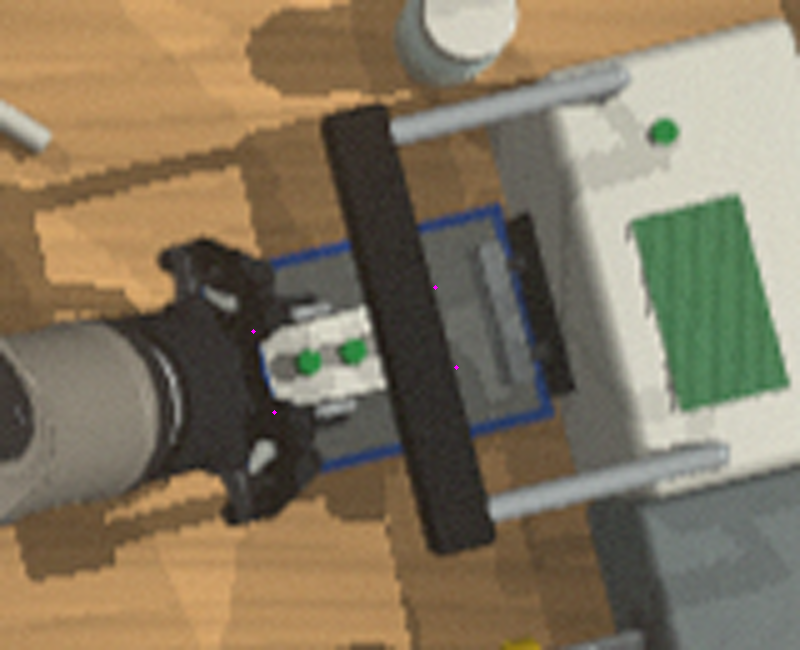

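View pics/side13.png

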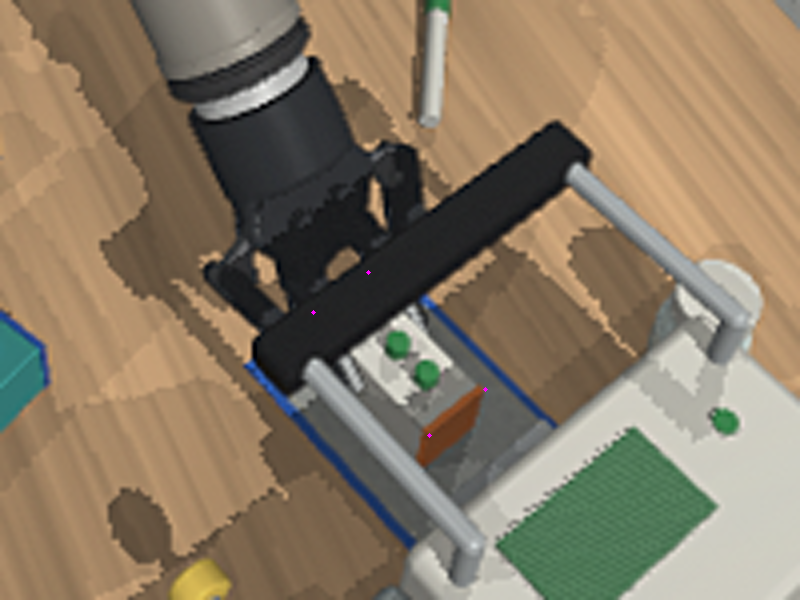

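Emit:
apply_moves:
  moves: "1 0 .04 .032 0 0 0;1 0 .06 .052 0 0 0;1 0 .05 .044 0 0 0;1 0 .025 .022 0 0 0;1 0 0 0 0 0 0;1 0 0 0 0 0 0"

```text
t: 30.15
eef_pos: [0.5962, -0.1206, 0.0183]
tool_rot: [0.353, 0.927, 0.117, 0.044]
contact_force: [0.3, -0.2, -1.8]
gripper_width: 0.458
```

Emit:
apply_moves:
  moves: "1 0 .019 .017 0 0 0;1 0 0 0 0 0 0;1 0 0 0 0 0 0"

```text
t: 30.4
eef_pos: [0.5974, -0.1226, 0.0183]
tool_rot: [0.353, 0.927, 0.118, 0.045]
contact_force: [-1.7, 1.3, -0.6]
gripper_width: 0.46
```

Emit:
apply_moves:
  moves: "1 0 .019 .017 0 0 0;1 0 0 0 0 0 0;1 0 0 0 0 0 0"

```text
t: 30.65
eef_pos: [0.5983, -0.1254, 0.0183]
tool_rot: [0.353, 0.927, 0.118, 0.045]
contact_force: [-1.5, 3.7, -2.4]
gripper_width: 0.458
```

```bash
python3 - <<'E'
from look import *
o=bot.get_obs(); show(o)
E
```

```text
t 30.65 p [ 0.5983 -0.1254  0.0183] z [ 0.167 -0.644 -0.747] x [0.968 0.251 0.   ] F [-1.5  3.7 -2.4] w 0.458 q [-0.86  0.94  0.81  2.05  0.28  0.38 -0.31]
yaw of x 14.53 lean 41.67
TCP in reader [-47.7   1.1] z 18.3
```

Emit:
apply_moves:
  moves: "1 0 .019 .017 0 0 0;1 0 0 0 0 0 0;1 0 0 0 0 0 0"

```text
t: 30.9
eef_pos: [0.5992, -0.1283, 0.0183]
tool_rot: [0.353, 0.927, 0.118, 0.045]
contact_force: [-2.0, 4.0, -0.5]
gripper_width: 0.46
```

Emit:
apply_moves:
  moves: "1 0 .009 .009 0 0 0;1 0 0 0 0 0 0;1 0 0 0 0 0 0"

```text
t: 31.15
eef_pos: [0.5994, -0.1287, 0.0182]
tool_rot: [0.352, 0.927, 0.118, 0.045]
contact_force: [-4.7, 11.9, 5.0]
gripper_width: 0.46
```

Emit:
apply_moves:
  moves: "1 0 .006 .006 0 0 0;1 0 0 0 0 0 0;1 0 0 0 0 0 0"

```text
t: 31.4
eef_pos: [0.5994, -0.1288, 0.0182]
tool_rot: [0.352, 0.927, 0.118, 0.045]
contact_force: [-10.1, 19.4, 11.8]
gripper_width: 0.461
```

Emit:
apply_moves:
  moves: "1 0 0 0 0 0 0;1 0 0 0 0 0 0;1 0 0 0 0 0 0;1 0 0 0 0 0 0;1 0 0 0 0 0 0;1 0 0 0 0 0 0"

```text
t: 31.9
eef_pos: [0.5994, -0.1288, 0.0182]
tool_rot: [0.352, 0.927, 0.118, 0.045]
contact_force: [-9.8, 18.4, 12.0]
gripper_width: 0.462
```

```bash
python3 - <<'E'
from look import *
o,t,s=look("14",.005,.0182)
E
```

```text
t 31.9 p [ 0.5994 -0.1288  0.0182] z [ 0.167 -0.642 -0.748] x [ 0.968  0.251 -0.   ] F [-9.8 18.4 12. ] w 0.462 q [-0.85  0.94  0.8   2.05  0.29  0.38 -0.3 ]
yaw of x 14.56 lean 41.59
TCP in reader [-44.1   1.3] z 18.2
```

View pics/top14.png

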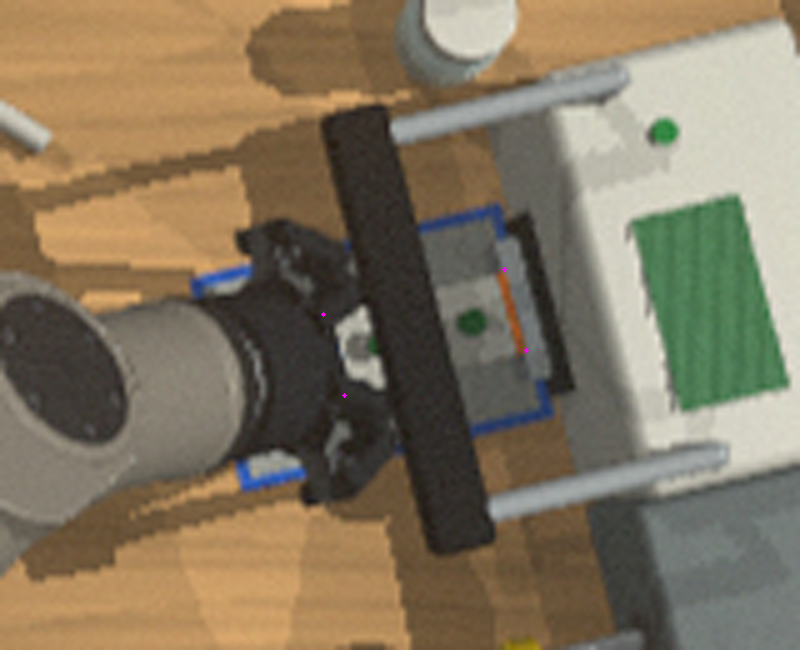

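View pics/side14.png

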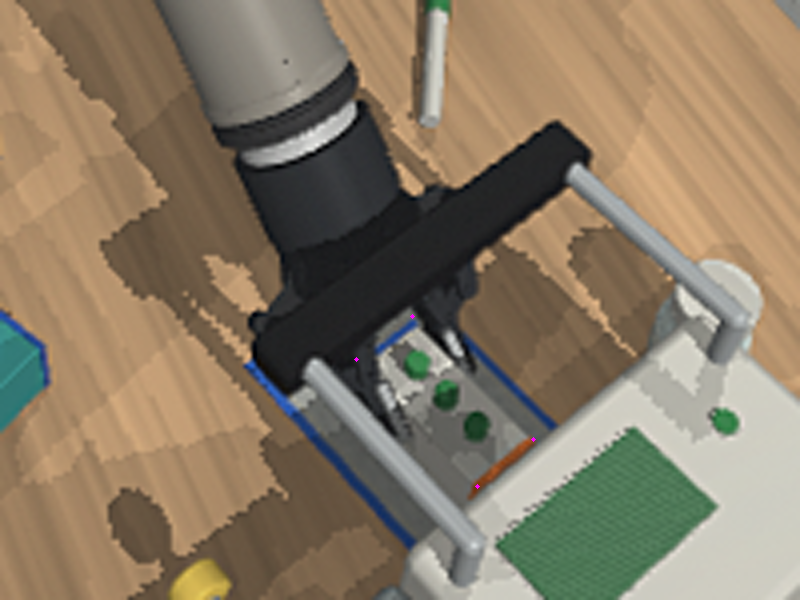

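Emit:
apply_moves:
  moves: "1 0 -.03 -.03 0 0 0;1 0 -.03 -.027 0 0 0;1 0 -.015 -.012 0 0 0;1 0 0 0 0 0 0;1 0 0 0 0 0 0;1 0 0 0 0 0 0"

```text
t: 32.5
eef_pos: [0.5966, -0.1205, 0.019]
tool_rot: [0.354, 0.927, 0.117, 0.045]
contact_force: [0.0, 0.0, -2.2]
gripper_width: 0.459
```

```bash
python3 - <<'E'
from look import *
o=bot.get_obs(); show(o)
plan(o,W(RD,[[-.0545,.0012,.0178]])[0],toolR(RD[2],np.radians(41.75)))
E
```

```text
t 32.5 p [ 0.5966 -0.1205  0.019 ] z [ 0.166 -0.645 -0.746] x [0.968 0.249 0.   ] F [ 0.   0.  -2.2] w 0.459 q [-0.87  0.94  0.81  2.05  0.28  0.39 -0.31]
yaw of x 14.44 lean 41.75
TCP in reader [-52.8   0.6] z 19.0
turn units [ 0.    0.01 -0.01] rows>= 1.0 deg 0.0
shift units in current axes [ 0.005 -0.017 -0.002] mm [ 0.2  1.8 -1.2] rows>= 1.0
```

Emit:
apply_moves:
  moves: "1 .005 -.017 -.002 0 0 0;1 0 0 0 0 0 0;1 0 0 0 0 0 0;.02 0 0 0 0 0 0;-.1 0 0 0 0 0 0;-.5 0 0 0 0 0 0;-.5 0 0 0 0 0 0;-.5 0 0 0 0 0 0"

```text
t: 33.17
eef_pos: [0.5969, -0.1175, 0.0173]
tool_rot: [0.353, 0.927, 0.118, 0.045]
contact_force: [-0.7, -1.1, 0.4]
gripper_width: 0.746
```

```bash
python3 - <<'E'
from look import *
o,t,s=look("15",.005,.0182)
E
```

```text
t 33.17 p [ 0.5969 -0.1175  0.0173] z [ 0.167 -0.644 -0.747] x [0.968 0.251 0.   ] F [-0.7 -1.1  0.4] w 0.746 q [-0.87  0.94  0.8   2.05  0.28  0.39 -0.31]
yaw of x 14.52 lean 41.68
TCP in reader [-55.7   1.7] z 17.3
```

View pics/top15.png

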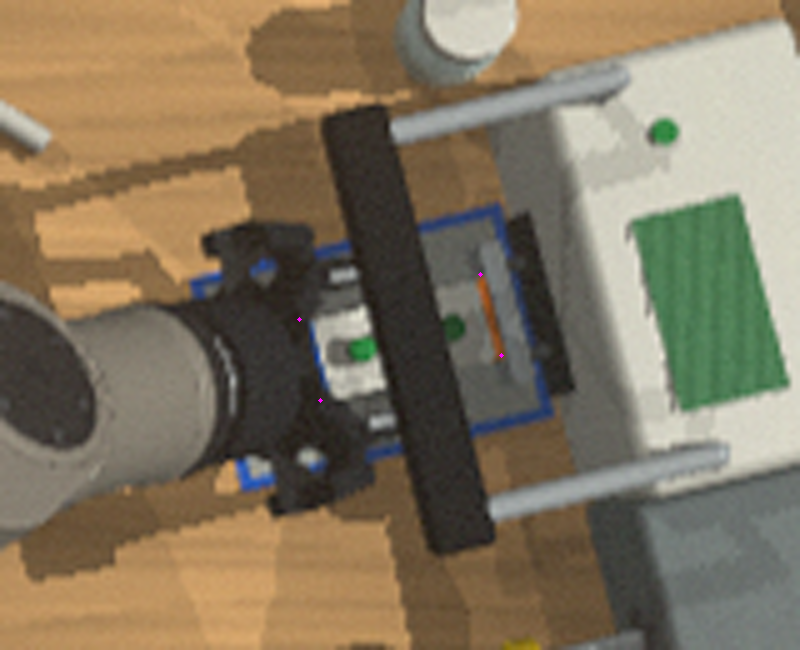

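Emit:
apply_moves:
  moves: "-.5 0 0 -.08 0 0 0;-.5 0 0 -.15 0 0 0;-.5 0 0 -.2 0 0 0;-.5 0 0 -.25 0 0 0;-.5 0 0 -.25 0 0 0;-.5 0 0 -.25 0 0 0;.5 0 0 -.1 0 0 0;1 0 0 0 0 0 0;1 0 0 0 0 0 0;1 0 0 0 0 0 0"

```text
t: 34.1
eef_pos: [0.5706, -0.0196, 0.1318]
tool_rot: [0.353, 0.927, 0.118, 0.044]
contact_force: [-1.2, 0.1, -0.5]
gripper_width: 0.184
```

```bash
python3 - <<'E'
from look import *
o=bot.get_obs(); show(o)
t=imaging.read_camera("top");s=imaging.read_camera("side")
save(t,"top16",(340,120,500,280),4);save(s,"side16",(260,210,460,390),4)
print("knob out px pts",[ (d,proj(t,W(RD,[[-.015-d,-.165,.06]])).round(1).tolist()) for d in (.018,.025,.032)])
plan(o,W(RD,[[-.11,-.165,.15]])[0],toolR(RD[2],np.radians(20)))
plan(o,W(RD,[[-.11,-.165,.15]])[0],toolR(RD[2],0),False)
E
```

```text
t 34.1 p [ 0.5706 -0.0196  0.1318] z [ 0.166 -0.644 -0.746] x [ 0.968  0.25  -0.001] F [-1.2  0.1 -0.5] w 0.184 q [-1.12  0.72  0.9   2.03  0.28  0.7  -0.32]
yaw of x 14.45 lean 41.71
TCP in reader [-157.     0.7] z 131.8
knob out px pts [(0.018, [[446.1, 253.3]]), (0.025, [[443.2, 254.0]]), (0.032, [[440.3, 254.7]])]
turn units [ 5.43  0.01 -0.  ] rows>= 6.0 deg 21.7
shift units in current axes [-1.381  0.394  0.149] mm [-148.7  -87.    18.2] rows>= 5.0
turn units [ 1.043e+01  1.000e-02 -0.000e+00] rows>= 11.0 deg 41.7
shift units in target axes [-1.381  0.392 -0.152] mm [-148.7  -87.    18.2] rows>= 5.0
```

View pics/top16.png

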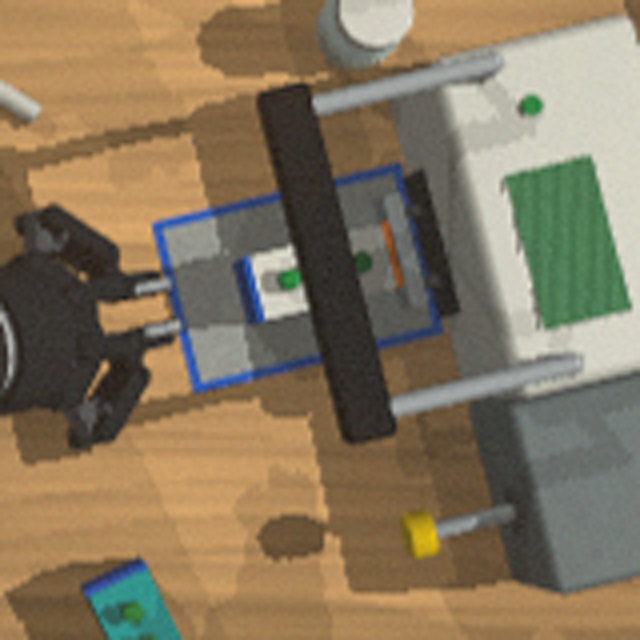

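View pics/side16.png

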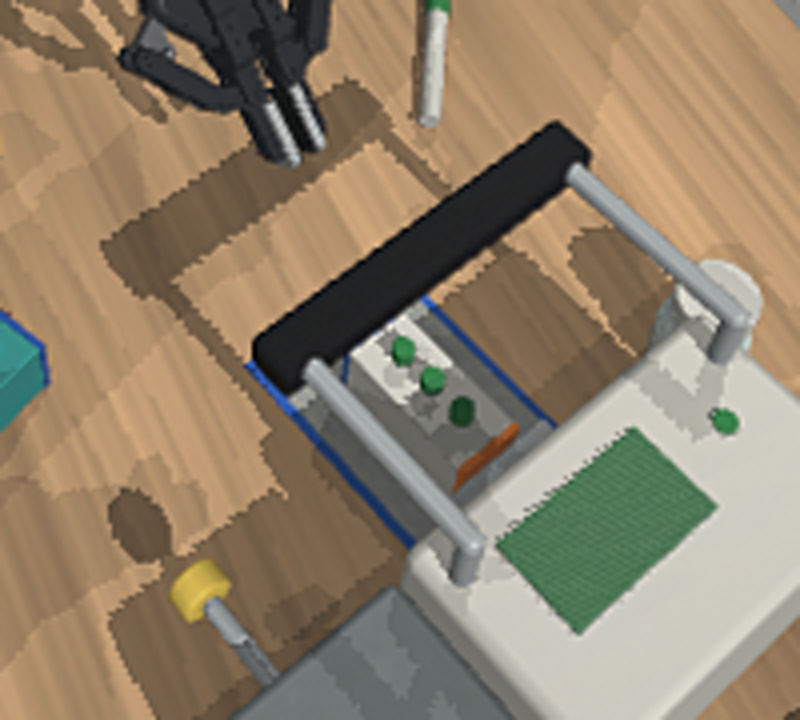

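Emit:
apply_moves:
  moves: "1 -.15 .03 0 0 0 0;1 -.25 .07 .03 0 0 0;1 -.25 .07 .03 0 0 0;1 -.25 .07 .03 0 0 0;1 -.25 .07 .03 0 0 0;1 -.15 .05 .02 0 0 0;1 -.08 .03 .01 0 0 0;1 0 0 0 .95 0 0;1 0 0 0 .95 0 0;1 0 0 0 .95 0 0;1 0 0 0 .95 0 0;1 0 0 0 .95 0 0"

```text
t: 35.2
eef_pos: [0.4235, -0.1058, 0.1504]
tool_rot: [0.194, 0.973, 0.124, 0.026]
contact_force: [-1.0, -0.1, -0.1]
gripper_width: -0.001
```

Emit:
apply_moves:
  moves: "1 0 0 0 .95 0 0;1 0 0 0 .95 0 0;1 0 0 0 0 0 0;1 0 0 0 0 0 0"

```text
t: 35.53
eef_pos: [0.4229, -0.1073, 0.1501]
tool_rot: [0.131, 0.984, 0.123, 0.017]
contact_force: [0.3, 0.8, -0.5]
gripper_width: -0.001
```

```bash
python3 - <<'E'
from look import *
o=bot.get_obs(); show(o)
plan(o,W(RD,[[-.085,-.165,.054]])[0],toolR(RD[2],np.radians(15)))
E
```

```text
t 35.53 p [ 0.4229 -0.1073  0.1501] z [ 0.066 -0.254 -0.965] x [0.969 0.246 0.001] F [ 0.3  0.8 -0.5] w -0.001 q [-0.87  0.21  0.89  2.31  0.15  0.64  0.13]
yaw of x 14.27 lean 15.2
TCP in reader [-109.1 -164.2] z 150.1
turn units [ 0.05 -0.   -0.06] rows>= 1.0 deg 0.3
shift units in current axes [-0.007 -0.016  0.825] mm [  5.2 -23.5 -96.1] rows>= 3.0
```

Emit:
apply_moves:
  moves: "1 0 0 .1 0 0 0;1 0 -.01 .2 0 0 0;1 0 0 .2 0 0 0;1 0 0 .2 0 0 0;1 0 -.006 .12 0 0 0;1 0 0 0 0 0 0;1 0 0 0 0 0 0"

```text
t: 36.12
eef_pos: [0.4277, -0.1285, 0.0535]
tool_rot: [0.131, 0.983, 0.126, 0.015]
contact_force: [-0.1, -0.3, -0.8]
gripper_width: -0.003
```

```bash
python3 - <<'E'
from look import *
o=bot.get_obs(); show(o)
t=imaging.read_camera("top");s=imaging.read_camera("side")
save(t,"top17",(360,180,500,300),5);save(s,"side17",(240,260,400,400),5)
plan(o,W(RD,[[-.06,-.165,.056]])[0],toolR(RD[2],np.radians(15)))
E
```

```text
t 36.12 p [ 0.4277 -0.1285  0.0535] z [ 0.063 -0.254 -0.965] x [ 0.968  0.251 -0.004] F [-0.1 -0.3 -0.8] w -0.003 q [-0.6   0.46  0.67  2.35 -0.06  0.36  0.33]
yaw of x 14.56 lean 15.19
TCP in reader [ -87.3 -164.9] z 53.5
turn units [0.05 0.04 0.03] rows>= 1.0 deg 0.3
shift units in current axes [-0.002  0.225  0.04 ] mm [  6.7 -26.5   2.5] rows>= 1.0
```

View pics/top17.png

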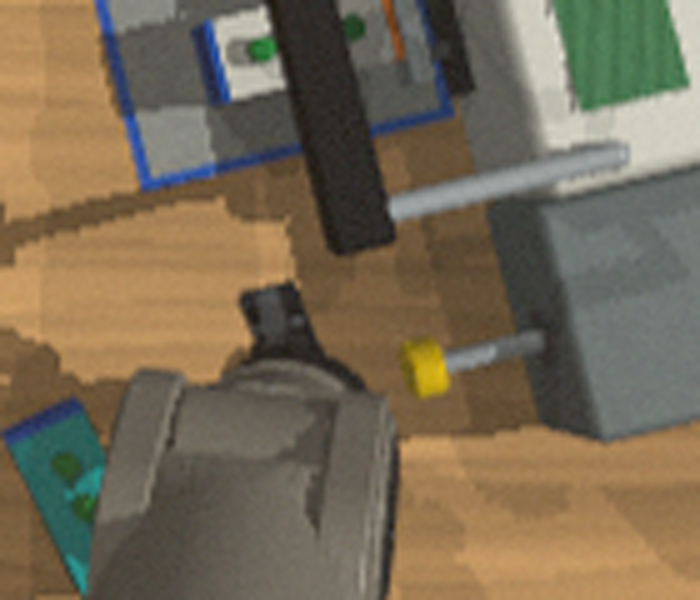

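View pics/side17.png

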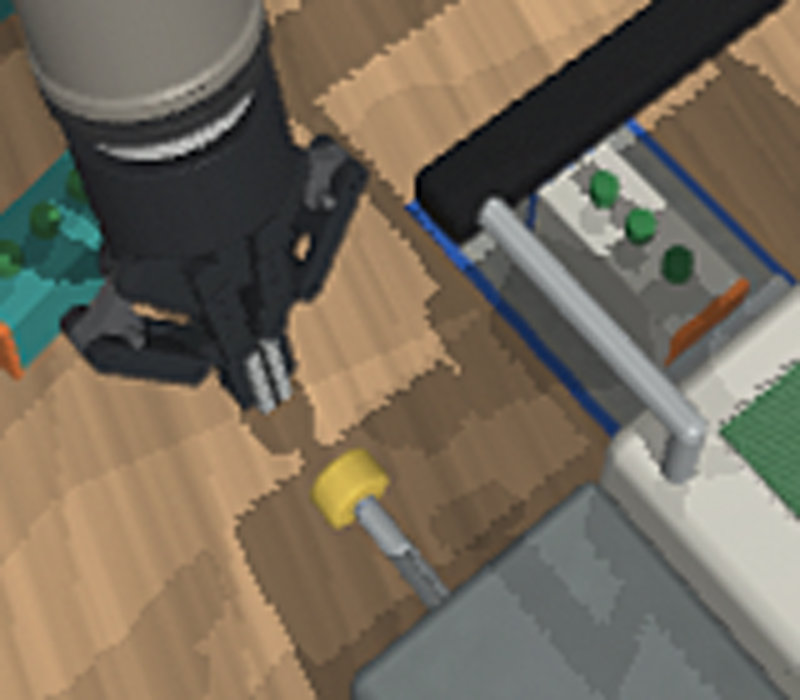

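Emit:
apply_moves:
  moves: "1 0 .1 .02 0 0 0;1 0 .12 .02 0 0 0;1 0 .024 .0065 0 0 0;1 0 .024 .0065 0 0 0;1 0 .024 .0065 0 0 0;1 0 .024 .0065 0 0 0;1 0 .024 .0065 0 0 0;1 0 .024 .0065 0 0 0;1 0 0 0 0 0 0"

```text
t: 36.97
eef_pos: [0.4402, -0.1721, 0.0566]
tool_rot: [0.13, 0.983, 0.125, 0.017]
contact_force: [1.3, 2.2, 0.5]
gripper_width: 0.005
```

Emit:
apply_moves:
  moves: "1 0 .024 .0065 0 0 0;1 0 .024 .0065 0 0 0;1 0 0 0 0 0 0"

```text
t: 37.22
eef_pos: [0.4415, -0.1782, 0.0565]
tool_rot: [0.13, 0.983, 0.125, 0.017]
contact_force: [1.2, 0.2, 0.4]
gripper_width: 0.002
```

```bash
python3 - <<'E'
from look import *
o=bot.get_obs(); show(o)
t=imaging.read_camera("top");s=imaging.read_camera("side")
save(t,"top18",(360,180,500,300),5);save(s,"side18",(240,260,400,400),5)
E
```

```text
t 37.22 p [ 0.4415 -0.1782  0.0565] z [ 0.066 -0.252 -0.965] x [0.968 0.25  0.001] F [1.2 0.2 0.4] w 0.002 q [-0.44  0.46  0.63  2.3  -0.06  0.36  0.44]
yaw of x 14.48 lean 15.12
TCP in reader [ -35.8 -163.9] z 56.5
```

View pics/side18.png

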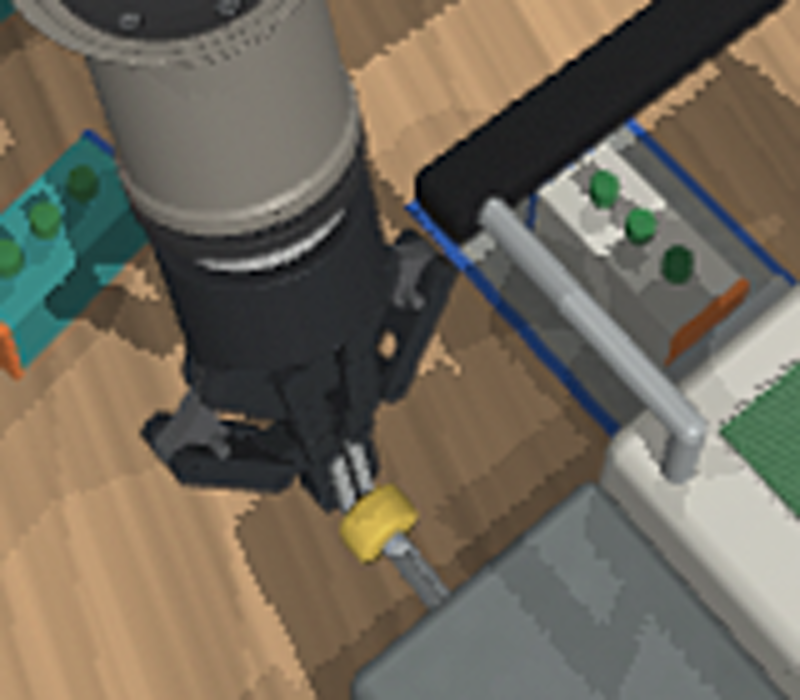

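Emit:
apply_moves:
  moves: "1 0 .024 .0065 0 0 0;1 0 .024 .0065 0 0 0;1 0 0 0 0 0 0"

```text
t: 37.57
eef_pos: [0.4425, -0.1841, 0.0565]
tool_rot: [0.13, 0.983, 0.125, 0.016]
contact_force: [0.0, 0.8, -0.7]
gripper_width: 0.002
```

Emit:
apply_moves:
  moves: "1 0 .016 .0044 0 0 0;1 0 .016 .0044 0 0 0;1 0 0 0 0 0 0"

```text
t: 37.82
eef_pos: [0.4435, -0.1878, 0.0564]
tool_rot: [0.13, 0.983, 0.125, 0.016]
contact_force: [-0.4, 1.9, 0.1]
gripper_width: 0.003
```

```bash
python3 - <<'E'
from look import *
o=bot.get_obs(); show(o)
E
```

```text
t 37.82 p [ 0.4435 -0.1878  0.0564] z [ 0.065 -0.252 -0.965] x [ 0.968  0.25  -0.   ] F [-0.4  1.9  0.1] w 0.003 q [-0.41  0.47  0.62  2.29 -0.06  0.36  0.46]
yaw of x 14.47 lean 15.1
TCP in reader [ -26.  -164.4] z 56.4
```

Emit:
apply_moves:
  moves: "1 0 .016 .0044 0 0 0;1 0 .008 .0022 0 0 0;1 0 0 0 0 0 0"

```text
t: 38.07
eef_pos: [0.4436, -0.1882, 0.056]
tool_rot: [0.129, 0.984, 0.126, 0.016]
contact_force: [-3.9, 11.8, 6.4]
gripper_width: -0.002
```

Emit:
apply_moves:
  moves: "1 0 .016 .0044 0 0 0;1 0 .008 .0022 0 0 0;1 0 0 0 0 0 0"

```text
t: 38.32
eef_pos: [0.4437, -0.1885, 0.0554]
tool_rot: [0.127, 0.984, 0.127, 0.015]
contact_force: [-7.4, 23.7, 13.6]
gripper_width: 0.0
```

Emit:
apply_moves:
  moves: "1 0 0 0 0 0 0;1 0 0 0 0 0 0;1 0 -.03 -.01 0 0 0;1 0 -.06 -.015 0 0 0;1 0 -.12 -.03 0 0 0;1 0 -.2 -.05 0 0 0;1 0 -.2 -.05 0 0 0;1 0 -.1 -.1 0 0 0;1 0 0 -.25 0 0 0;1 0 0 -.25 0 0 0;1 0 0 -.2 0 0 0;1 0 0 0 0 0 0"

```text
t: 39.32
eef_pos: [0.4196, -0.0833, 0.1478]
tool_rot: [0.13, 0.983, 0.126, 0.02]
contact_force: [0.6, -0.6, 0.1]
gripper_width: -0.002
```

```bash
python3 - <<'E'
from look import *
o=bot.get_obs(); show(o)
t=imaging.read_camera("top");s=imaging.read_camera("side")
save(t,"top19",(340,120,540,280),4,proj(t,W(RD,[[-.015,-.165,.06]])));save(s,"side19",(240,230,440,400),4,proj(s,W(RD,[[-.015,-.165,.06]])));save(t,"top20");save(s,"side20")
E
```

```text
t 39.32 p [ 0.4196 -0.0833  0.1478] z [ 0.071 -0.25  -0.966] x [0.968 0.252 0.006] F [ 0.6 -0.6  0.1] w -0.002 q [-0.98  0.22  0.95  2.32  0.13  0.64  0.1 ]
yaw of x 14.6 lean 15.06
TCP in reader [-133.1 -161.5] z 147.8
```

View pics/top19.png

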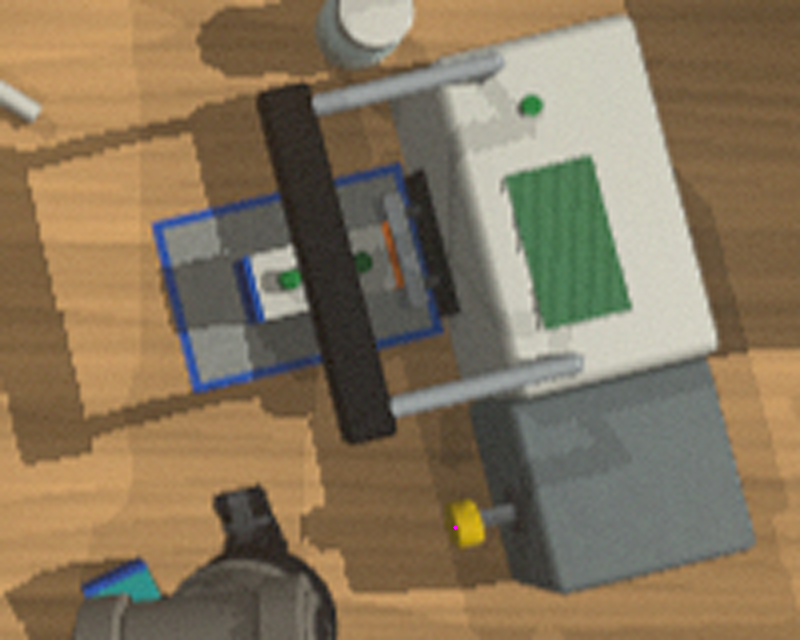

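View pics/side19.png

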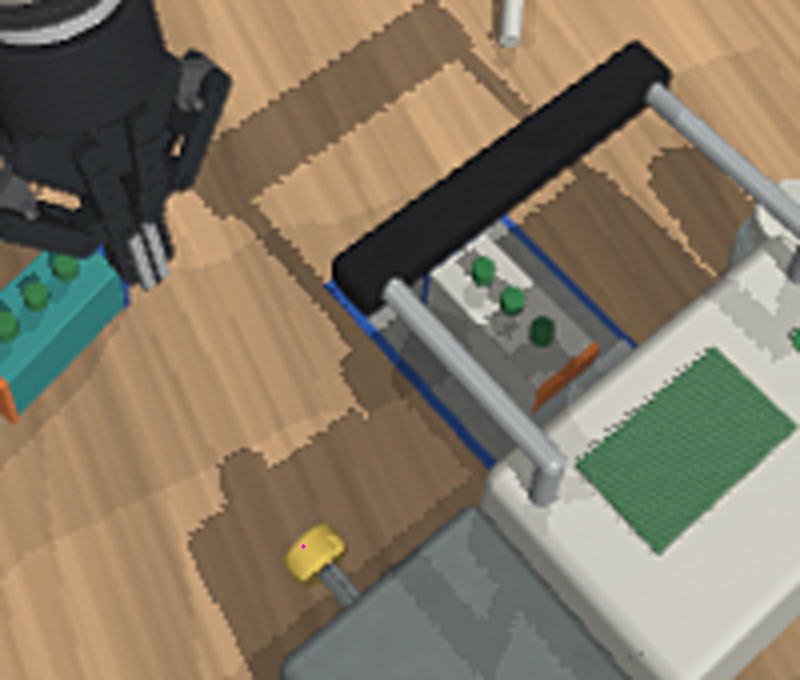

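View pics/top20.png

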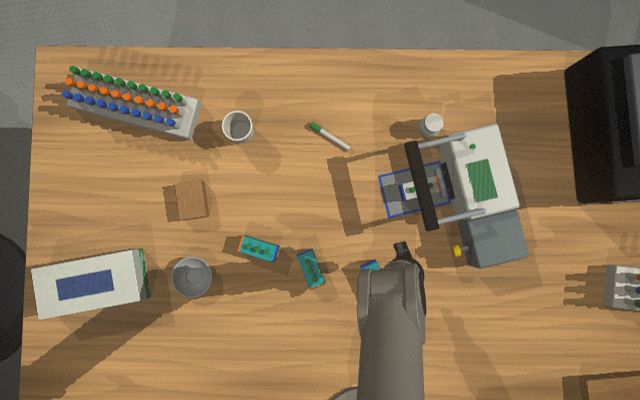

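View pics/side20.png

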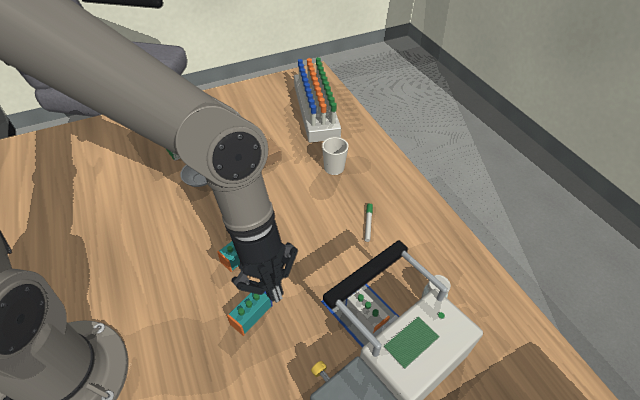

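Emit:
apply_moves:
  moves: "1 0 0 -.1 0 0 0;1 0 0 0 0 0 0;1 0 0 0 0 0 0;1 0 0 0 0 0 0"

```text
t: 39.75
eef_pos: [0.4159, -0.0821, 0.1558]
tool_rot: [0.131, 0.983, 0.125, 0.016]
contact_force: [0.4, -0.0, -0.2]
gripper_width: -0.003
```

```bash
python3 - <<'E'
from look import *
show(bot.get_obs()); print(bot.hand_in())
E
```

```text
t 39.75 p [ 0.4159 -0.0821  0.1558] z [ 0.064 -0.253 -0.965] x [ 0.968  0.25  -0.001] F [ 0.4 -0.  -0.2] w -0.003 q [-1.01  0.19  0.97  2.32  0.16  0.67  0.07]
yaw of x 14.45 lean 15.13
TCP in reader [-135.2 -164.7] z 155.8
the job is handed in; nothing more can be done
None
```

The carrier is checked in and the job was handed in at 39.75 s, with no verdict reported. I pressed the blue end and held it, turned the carrier round in two 90° steps, then pressed and held the orange end. I left it in the bay and then pushed the knob home.

- **Presses:** each end was pushed until the bar stopped against its end stop, at about 25 N for blue and 22 N for orange, and held there for more than 0.5 s. I judged "nearly all the way in" from the force rise and the pictures, because bar travel is not reported.
- **Carrier:** the last pictures show it standing square, orange end towards the bar, with an estimated gap of 2 to 4 mm. It sits within about 2 mm of the bay's middle, which is as close as my fit can tell.
- **Knob:** it stopped against its end at about 25 N. In both final pictures its front face sits where the home position projects.
- **Other things:** the pen, jar, beaker, box and dish look unmoved in the top view. The arm covers one turquoise block there, but nothing came near it. No contact force remained on the tool at hand-in.
- **What disagreed:** the carrier ended up several mm farther back in the gripper than expected, probably because it slipped during the blue press. I regripped before the orange press. My fit of the reader's position differed from the bay outline by 1 to 2 pixels, about 2 to 4 mm.

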